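Close up a repaired espresso machine for its pressure test

ROBOT

A 6-joint arm with a two-finger parallel gripper is mounted at the origin on the work surface. World frame = base frame: x ahead of the robot, y to its left, z up, the work surface at z = 0. Lengths are in m, angles in rad, forces in N, time in s.
With the tool pointing down it reaches from about 0.25 to 0.775 m from the base axis. Payload 4 kg.
Tool frame: the origin (TCP) lies at the very end of the fingers, on their centre line; the grasp point (between the pads) lies tcp_to_grasp behind it (tcp_to_grasp is the distance from the TCP to the grasp point, in m); z points along the fingers, y is the direction in which the jaws open and shut (so a half turn about z gives the same grasp; the last joint's range is limited). The gripper opens to 94 mm and grips with 3 to 60 N. Pads are 16 mm wide; open, the fingers measure 119 mm over their backs; the gripper's body (75 mm by 177 mm) begins 78 mm behind the grasp point.
Start: joints at [1.135, 0.087, 1.371, -0, 1.684, -0.103], TCP at [0.18, 0.52, 0.206] pointing down, gripper open.
Joint ranges: [-3.1, 3.1], [-0.76, 2.03], [0.27, 2.55], [-1.08, 4.22], [0.17, 2.65], [-2.57, 2.57]. Speed limits (rad/s): [2.79, 2.79, 3.14, 3.14, 3.14, 3.14].

INTERFACE

Orientations are given as [roll, pitch, yaw] about the fixed x, y, z axes, in that order (R = Rz(yaw) Ry(pitch) Rx(roll)).
In Python, from bench import * gives the robot as it stands.
- The arm moves only by the tool play_rows, never from a script. Its argument "rows" is a list of rows, each a list of 3 entries, a list of its own where there are three numbers: the finger opening in cm, from 0 to 9.4, then the shift along the world's x, y, z in cm, then the turn, a rotation vector about the world's x, y, z in rad. A call has 1 to 8 rows; each row is the pose to reach, as a shift and turn from the pose commanded when the call began; what a row does not reach only later rows make up. A row lasts 1/12 s, in which the tool goes at most 41.7 mm and 7.16 degrees, less where a joint would pass 70% of its speed; a pose out of reach is approached as far as the arm can. A call with a gripper value outside its range is refused whole. The fingers move at their own pace and stop on an object; the grip force is fixed at half the most. Time passes only in rows, so rows that repeat a pose let the fingers close. It gives the time, the measured TCP pose, the force and the opening at its end, in the units of the state.
- get_obs(): the state, without advancing time (a new reading comes with each control period).
- snapshot(name): name is "scene" or "top" or "wrist"; returns a dict with "pixels" (480x640x3 uint8, red, green, blue), "fx", "fy", "cx", "cy" (pixels), "rvec" (rotation vector, rad) and "tvec" (3), from world to camera coordinates, as OpenCV has them. Camera axes: x right, y down, z forward; pixel columns grow to the right and rows downward; lengths in m; the calibration is good to about 2 mm. A picture is of the moment at which its call begins. There is no depth.
- close_job(): hands the job in, once; it reports no verdict.
Trained networks look in the newest picture that a camera, given by its name, has taken for a name from the list of things; names that differ only in an ending like _2 or _b are one class to them, and where a whole thing is asked for, a point or a joint stands for the part that bears it (a point fixed in the world has none). Each returns a list of dicts, best first, with "confidence" (0 to 1); they miss things now and then, are a little off and sometimes report something else, mostly with a low value. They report only what shows in the picture. A call takes as long as a camera call. They do not tell look-alikes from the thing itself.
- silhouettes(camera, label): "mask" (480x640 bool, what is visible of it) and "point" ([row, column] in pixels, amid what is visible of it).
The state is a dict: "time": time; "joint_positions": joint angles; "qvel": joint speeds; "joint_torque": joint torques, N m; "tool_pos": TCP position; "ee_rot": TCP orientation; "wrist_force": force on the tool from outside, world axes, zero at the start; "wrist_torque": the same for the moment, N m; "width": finger opening in m.
Only numpy, scipy, OpenCV 4.12 (cv2) and the standard library are available. Lean on these libraries where they do the work, as an engineer would, in place of code of your own. Each camera call takes 0.05 s, during which the arm holds its last target. There are 200 camera calls.

TASK

The repaired espresso machine on the service bench is ready for its pressure test. Take the portafilter by its handle, push it up into the group head and twist it until it is locked tight, with the handle pointing straight out from the front of the machine, and press the water tank's lid shut until it clicks. Leave the other things on the bench where they are.

Things in the scene. Friction and masses are not known exactly. Their poses are not given: they have to be found in the camera images.
- portafilter: Loose bottomless portafilter, about 0.32 kg, standing upright on the bench: a steel cup 60 mm across, 50 mm tall, with a black handle along its own -x and two lugs at +y and -y. Origin: centre of the cup's underside; z up through the rim. The cup is heavier than the handle and can sag in a weak grip.
- grip (a point): Middle of the portafilter's black grip: 107 mm from the cup's axis (-x), 24 mm above the origin. The grip is straight and flat-sided, 26 mm wide, 24 mm tall, from 51 to 163 mm out from the cup's axis; a thin steel neck joins it to the cup.
- lug (a point): Outer lower edge of the portafilter's +y lug. The two lugs (+y and -y) are 12 mm wide and reach 38 mm from the axis; undersides 41 mm, tops 47 mm above the origin, rim at 50 mm.
- machine: White espresso machine with a steel front, fixed. Origin: on the group head's vertical axis at bench level; front faces its own -x, its +y is to the left of someone facing it. Drip tray and base from x = -80 mm, |y| < 80 mm, 43 mm high, under the group. Thin steam pipe at x = 30 to 75, y = -65 mm, down to 80 mm. Clear water tank at y = -168 to -84, x = 95 to 305 mm, 225 mm tall.
- tower_top (a point): Middle of the top of the machine's tower, 285 mm above the bench (a thin rail on it reaches 300 mm); the tower spans x = 85 to 315 mm, y = -80 to 80 mm in the machine's frame. A neck joins it to the group head.
- group_mouth (a point): Centre of the group head's mouth, 148 mm above the bench: a collar 90 mm across, open below; the group over it is 74 mm across, up to 230 mm. Bayonet: the cup enters only with portafilter yaw = machine yaw - 60 degrees (+-6), handle swung to the machine's +y side (green dot on the collar), with 2.5 mm of play all round.
- group_seat (a point): Where the portafilter's origin lies when locked: on the group's axis, 116 mm above the bench; axes as the machine's. Locked: portafilter yaw = machine yaw (red dot). From the entry, turn 60 degrees counterclockwise seen from above; lug ramps lift the cup by themselves, level over the last 20 degrees, then a stop 2 to 5 degrees past straight out. Takes about 0.5 N m; stays when let go.
- gasket (a joint): Squeeze of the rubber gasket in the group head (m): 0 free, 5 N per mm, at most 6 mm. Going up at the entry yaw, the rim meets it with the portafilter's origin 2 mm below group_seat; the lugs are then 3 mm above the low ends of the ramps. About 0.002 when locked.
- tank_lid (a joint): Angle of the water tank's blue lid (rad): 0 shut, growing as its front edge rises; it starts part-open (0.5 to 0.95). The hinge is stiff, so the lid stays where it is left. At about 0.08 its lip meets a catch; near the front edge it takes a steady 6 N, for a moment up to 15, to press it past; then it snaps down to nearly 0. Stopped at 0.05 it is not yet past: press again.
- lid_hinge (a point): Middle of the lid's hinge line, at the lid's underside, 225 mm above the bench, 126 mm to the machine's -y side; the line runs along the machine's y and is the lid's rear edge. The lid is 139 mm long (towards the machine's front), 84 mm wide, 8 mm thick.
- lid_tab (a point): Middle of the grey press pad on the lid's upper face, 122 mm from the hinge and 17 mm from the front edge; moves with the lid.
- tamper: coffee tamper, bystander: dark wood, 53 mm across, 80 mm tall; origin at the centre of its underside
- coil_element: cooker coil element lying flat, bystander: dark spiral 148 mm across, 9 mm high, two terminals reaching 129 mm from its centre along its +x; origin at the centre of its underside
- fan_motor: small fan motor standing shaft up, bystander: dark can 86 mm across, 100 mm tall to the shaft's tip, 105 mm foot strap; origin at the centre of its underside
- part_box: white and red carton, bystander: 130 x 90 x 70 mm (x, y, z); origin at the centre of its underside
- spare_gasket: black rubber ring lying flat, bystander: 74 mm across, 9 mm high; origin at the centre of its underside
- screwdriver: screwdriver lying on the bench, bystander: 190 mm long along its x; origin under its middle
- cup: white ceramic mug, bystander: 68 mm across, 58 mm tall, handle at +y; origin at the centre of its underside
Not all that is in view belongs to the job. What is shaped like the portafilter but purple is not meant.

How it is judged:
At the end, for the whole second after the job is handed in: Portafilter locked: within 5 mm of the group's axis, no more than 2 mm below its locked height, handle within 0.2 rad of straight out, tilted less than 0.07 rad, at rest and released; tank lid below 0.025 rad, past its catch (horizontal distance between portafilter and group_seat below 0.005 m and z of portafilter in the frame of group_seat above -0.002 m and angle between the x axis of portafilter and the x axis of machine, either way round below 0.2 rad and angle between portafilter's own z axis and vertical below 0.07 rad and linear speed of portafilter below 0.02 m/s and value of joint tank_lid below 0.025 rad); the robot touches nothing.
It fails at once if a bystander is pushed more than 30 mm from its place (distance of any of tamper, coil_element, fan_motor, part_box, spare_gasket, screwdriver, cup from where it was at the start of the episode above 0.03 m).
It fails at once if the tamper, motor or mug is knocked over (angle between any of tamper, fan_motor, cup's own z axis and vertical above 0.5 rad).
It also fails if it takes over 69 s, if anything falls off the work surface, if the arm or the gripper's body presses on something with over 40 N, if the wrist force passes 120 N, or if a joint passes its speed limit or range.

## Working session

There is one attempt and no reset: what is moved stays moved. The work goes in short steps, Python scripts to look and compute and a tool call to move; the robot and the scene stay as the last step left them, time stands still between calls to the robot, and variables do not carry over. Pictures are saved under pics/ and viewed, about 8 in all and at most 12, crops included, and the job is handed in when it is done.

Besides the shell and the picture viewer there is one more tool, called after "Request:" in YAML: its name, and indented under it one key for each argument. play_rows: Moves the arm, as the interface text tells. Its arguments: {"type":"object","properties":{"rows":{"type":"array"}},"required":["rows"]}

```bash
mkdir -p pics; ls; cat > h.py <<'E'
from bench import *
import numpy as np, cv2
from scipy.spatial.transform import Rotation as R
def save(s,n): cv2.imwrite('pics/'+n+'.png', s['pixels'][:,:,::-1])
def cam(s):
    M=R.from_rotvec(np.array(s['rvec']).ravel()).as_matrix(); return M,np.array(s['tvec']).ravel()
def ray(s,r,c):
    M,t=cam(s); d=M.T@np.array([(c-s['cx'])/s['fx'],(r-s['cy'])/s['fy'],1]); return -M.T@t,d/np.linalg.norm(d)
def atz(s,r,c,z):
    o,d=ray(s,r,c); return o+d*(z-o[2])/d[2]
def proj(s,P):
    M,t=cam(s); q=np.atleast_2d(P)@M.T+t; return np.c_[s['fy']*q[:,1]/q[:,2]+s['cy'], s['fx']*q[:,0]/q[:,2]+s['cx']] # row,col
def tri(rays):
    A=0;b=0
    for o,d in rays:
        P=np.eye(3)-np.outer(d,d); A=A+P; b=b+P@o
    return np.linalg.solve(A,b)
E
python3 - <<'E'
from h import *
S={n:snapshot(n) for n in('scene','top','wrist')}
for n,s in S.items():
    save(s,n+'0'); print(n,ray(s,240,320))
    for l in ['portafilter','machine','tank_lid','tamper','coil_element','fan_motor','part_box','spare_gasket','screwdriver','cup']:
        for d in silhouettes(n,l):
            r,c=d['point']; print(n,l,round(d['confidence'],2),d['point'],d['mask'].sum(),atz(s,r,c,0.02).round(3))
o=get_obs(); print({k:np.round(v,3) for k,v in o.items()})
c=np.vstack([np.hstack([S['scene']['pixels'],S['top']['pixels']])])
E
python3 -c "import bench;print([n for n in dir(bench) if 'tcp' in n.lower()], getattr(bench,'tcp_to_grasp',None))"
```

```text
pics
scene (array([1.47249887, 0.1458941 , 0.79066471]), array([-0.83780449, -0.0872388 , -0.5389555 ]))
scene portafilter 0.65 [242.9, 308.6] 526 [ 0.295 -0.014  0.02 ]
scene portafilter 0.63 [279.3, 363.1] 984 [0.471 0.164 0.02 ]
scene portafilter 0.58 [229.5, 255.7] 303 [ 0.226 -0.203  0.02 ]
scene machine 0.82 [267.1, 168.1] 18390 [ 0.461 -0.417  0.02 ]
scene tank_lid 0.61 [192.8, 176.5] 386 [-0.024 -0.578  0.02 ]
scene tank_lid 0.35 [265.8, 170.2] 18445 [ 0.454 -0.413  0.02 ]
scene tank_lid 0.25 [336.3, 251.2] 517 [ 0.72  -0.103  0.02 ]
scene tamper 0.74 [336.4, 243.7] 376 [ 0.722 -0.122  0.02 ]
scene tamper 0.73 [332.9, 337.2] 398 [0.69  0.104 0.02 ]
scene coil_element 0.82 [284.9, 475.7] 756 [0.471 0.476 0.02 ]
scene coil_element 0.22 [341.5, 189.4] 989 [ 0.75  -0.248  0.02 ]
scene fan_motor 0.75 [342.5, 403.8] 1096 [0.708 0.263 0.02 ]
scene part_box 0.76 [326.6, 488.1] 2734 [0.636 0.474 0.02 ]
scene screwdriver 0.68 [335.5, 249.7] 467 [ 0.718 -0.108  0.02 ]
scene cup 0.69 [341.5, 187.8] 997 [ 0.75  -0.252  0.02 ]
top (array([0.36786306, 0.06291515, 1.1153523 ]), array([ 0.129
[... 1145 characters left out ...]
 888 [ 0.763 -0.235  0.02 ]
wrist (array([0.1081581 , 0.54450063, 0.3844023 ]), array([ 0.24389779, -0.08058908, -0.96644672]))
wrist coil_element 0.77 [429.8, 366.7] 3370 [0.438 0.491 0.02 ]
{'time': np.float64(1.65), 'joint_positions': array([ 1.135,  0.087,  1.371,  0.   ,  1.684, -0.103]), 'qvel': array([ 0.   ,  0.001, -0.002, -0.002,  0.001, -0.002]), 'joint_torque': array([-0.0000e+00, -3.4003e+01, -3.0258e+01,  7.2000e-02,  2.4000e-02,
        0.0000e+00]), 'tool_pos': array([0.18 , 0.52 , 0.206]), 'ee_rot': array([3.141, 0.   , 2.809]), 'wrist_force': array([-0.13 , -0.728,  0.28 ]), 'wrist_torque': array([ 0.021, -0.021,  0.033]), 'width': np.float64(0.094)}
['tcp_to_grasp'] 0.0188
```

View pics/top0.png

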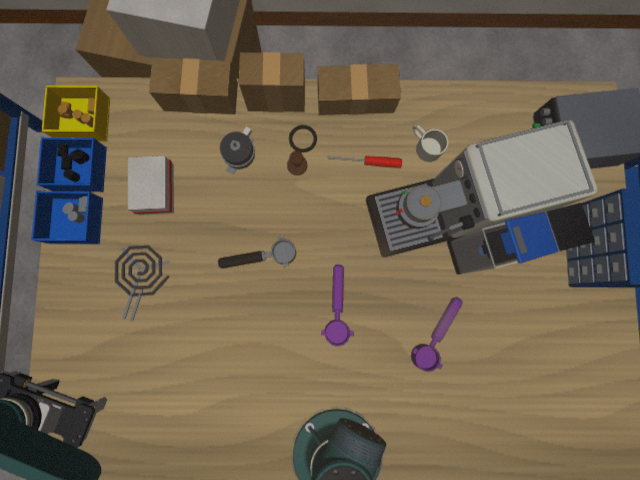

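View pics/scene0.png

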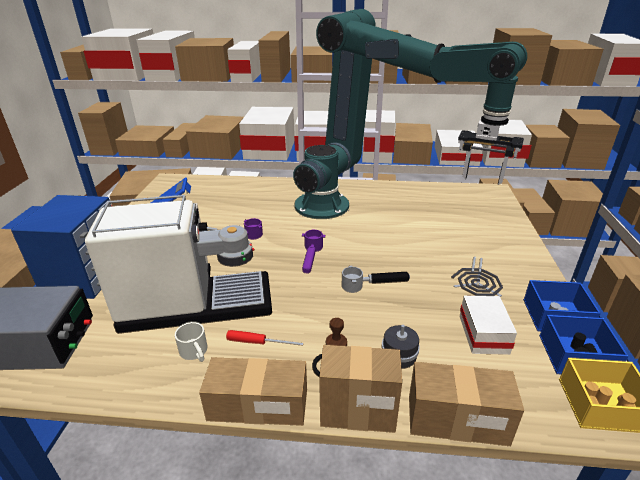

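Top view: the steel/black portafilter has its cup at about (row 252, col 284) and its handle to (262, 220). The purple ones are decoys. The machine's group is near (203, 420), with the blue lid at (240, 528). I'll move the wrist camera above the portafilter.

```bash
python3 - <<'E'
from h import *
s=snapshot('top'); 
print(atz(s,252,284,.05),atz(s,263,220,.036),atz(s,253,263,.036), atz(s,203,420,.23))
im=s['pixels'][100:300,340:640]; cv2.imwrite('pics/topm.png',cv2.resize(im,(800,533),interpolation=cv2.INTER_CUBIC)[:,:,::-1])
E
```

```text
[0.47750675 0.12931362 0.05      ] [0.45082995 0.28562063 0.036     ] [0.47609844 0.18146231 0.036     ] [ 0.56145546 -0.15744009  0.23      ]
```

Request:
play_rows:
  rows:
    - [9.4,[4,-4,2],[0,0,-0.12]]
    - [9.4,[8,-8,4],[0,0,-0.24]]
    - [9.4,[12,-11,5],[0,0,-0.36]]
    - [9.4,[15,-15,6],[0,0,-0.48]]
    - [9.4,[18,-19,6],[0,0,-0.6]]
    - [9.4,[21,-23,6],[0,0,-0.72]]
    - [9.4,[24,-27,6],[0,0,-0.84]]
    - [9.4,[27,-31,6],[0,0,-0.96]]

```text
time: 2.37
tool_pos: [0.3981, 0.2768, 0.2642]
ee_rot: [3.14, -0.0, 1.843]
wrist_force: [0.6, 0.3, -0.8]
width: 0.0942
```

View pics/topm.png

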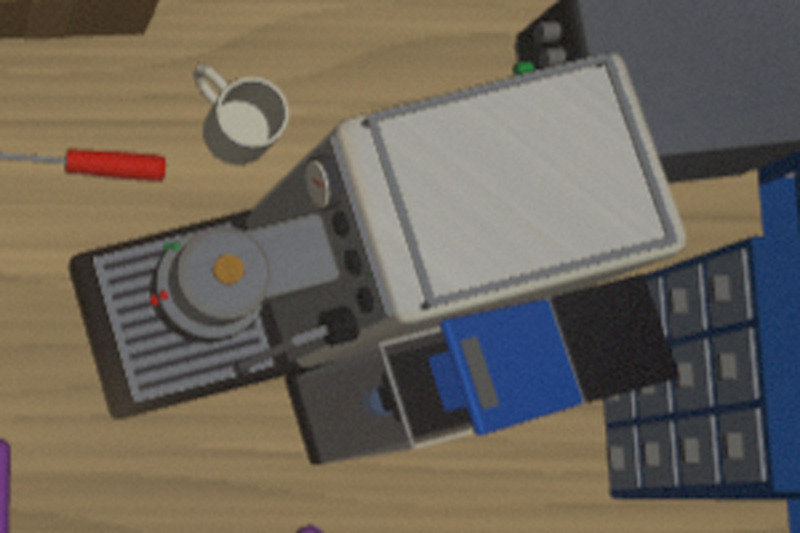

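The crop shows the machine with its tray at left, group cap at crop (222,273), tower corners, and the lid raised, with its grey pad at (482,372).

Request:
play_rows:
  rows:
    - [9.4,[3,-3,0],[0,0,-0.05]]
    - [9.4,[6.5,-6.4,-4],[0,0,-0.109]]
    - [9.4,[6.5,-6.4,-6],[0,0,-0.109]]
    - [9.4,[6.5,-6.4,-6],[0,0,-0.109]]

```text
time: 2.7
tool_pos: [0.4608, 0.2104, 0.196]
ee_rot: [-3.129, 0.003, 1.734]
wrist_force: [-1.1, 1.0, -1.6]
width: 0.094
```

```bash
python3 - <<'E'
from h import *
from scipy.optimize import least_squares
s=snapshot('top'); k=300/800
M=[(-.08,.08,.043),(-.08,-.08,.043),(.085,.08,.285),(.085,-.08,.285),(.315,.08,.285),(.315,-.08,.285),(0,0,.23)]
px=np.array([(72,256),(115,417),(345,120),(398,320),(618,53),(685,247),(222,273)])*k+[340,100]
M=np.array(M)
def f(p,full=0):
    P=M@R.from_euler('z',p[2]).as_matrix().T+[p[0],p[1],0]
    return (proj(s,P)[:,::-1]-px).ravel()
r=least_squares(f,[.57,-.16,-1.3],loss='soft_l1'); print(r.x,np.degrees(r.x[2]),r.fun.reshape(-1,2).round(1))
w=snapshot('wrist'); save(w,'w1'); print(get_obs()['tool_pos'],get_obs()['ee_rot'])
for d in silhouettes('wrist','portafilter'):
    print(d['confidence'],d['point'],d['mask'].sum())
E
```

```text
[ 0.56507001 -0.16703248 -1.300364  ] -74.50536894039564 [[-1.9 -0.7]
 [ 0.1  1.1]
 [-7.8  0.2]
 [-2.2  3.5]
 [ 1.2 -3.8]
 [ 4.   0.2]
 [ 1.4 -1.1]]
[0.46124594 0.21393272 0.20216071] [-3.13756290e+00 -7.71815203e-05  1.73853389e+00]
0.8 [361.1, 128.0] 382
0.74 [270.3, 325.2] 7268
```

View pics/w1.png

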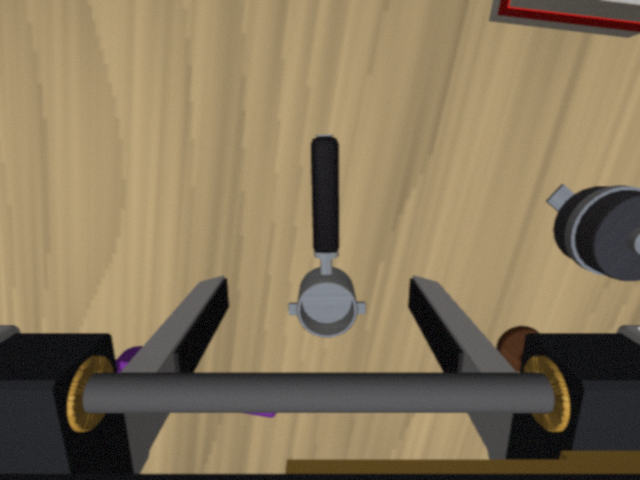

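The wrist view shows the real portafilter: handle from (137,324) to (250,326), lugs at (308,292) and (308,363).

```bash
python3 - <<'E'
from h import *
w=snapshot('wrist'); t=snapshot('top')
a=(atz(w,308,292,.044)+atz(w,308,363,.044))/2; e=atz(w,138,324,.036);b=atz(w,250,326,.036)
print(a,e,b,np.hypot(*(e-a)[:2]),np.hypot(*(b-a)[:2]),np.degrees(np.arctan2(*(e-a)[1::-1])),np.degrees(np.arctan2(*(e-b)[1::-1])))
# two-view heights: handle end & cup
print(tri([ray(w,138,324),ray(t,263,220)]),tri([ray(w,250,326),ray(t,253,263)]),tri([ray(w,300,327),ray(t,252,284)]))
E
```

```text
[0.48575815 0.13284394 0.044     ] [0.45405174 0.29371684 0.036     ] [0.47429607 0.18986209 0.036     ] 0.16396763975320178 0.05815882158204651 101.14951597672915 101.0303079492074
[ 0.45435367  0.2942925  -0.00643963] [0.4769725  0.18381042 0.01530054] [0.48333428 0.13116027 0.02047137]
```

Request:
play_rows:
  rows:
    - [9.4,[0.6,0.1,-4],[0,0,0.026]]
    - [9.4,[0.6,0.1,-8],[0,0,0.026]]
    - [9.4,[0.6,0.1,-11],[0,0,0.026]]
    - [9.4,[0.6,0.1,-11],[0,0,0.026]]

```text
time: 3.28
tool_pos: [0.4638, 0.2154, 0.0883]
ee_rot: [-3.131, 0.001, 1.768]
wrist_force: [-1.2, -0.1, -0.8]
width: 0.0941
```

```bash
python3 - <<'E'
from h import *
w=snapshot('wrist'); save(w,'w2'); o=get_obs(); print(o['tool_pos'],o['ee_rot'])
for d in silhouettes('wrist','portafilter'):
    m=d['mask']; r,c=np.where(m); print(d['confidence'],d['point'],m.sum(),r.min(),r.max(),c.min(),c.max())
    for rr in range(r.min(),r.max(),20):
        cc=np.where(m[rr])[0]; print(rr,cc.min(),cc.max(),end=' | ')
# projected: tool axis points
Rm=R.from_euler('xyz',o['ee_rot']).as_matrix()
print(proj(w,[o['tool_pos'], [*o['tool_pos'][:2],.036]]))
E
```

```text
[0.46588952 0.21600021 0.09195132] [-3.13675889e+00  4.42353069e-04  1.76789815e+00]
0.84 [469.6, 176.4] 954 456 473 142 240
456 150 153 | 0.66 [274.5, 321.4] 10604 136 419 280 361
136 323 333 | 156 304 344 | 176 304 342 | 196 303 343 | 216 303 341 | 236 303 341 | 256 304 340 | 276 305 339 | 296 304 339 | 316 311 329 | 336 287 353 | 356 282 359 | Traceback (most recent call last):
  File "<stdin>", line 6, in <module>
    return umr_minimum(a, axis, None, out, keepdims, initial, where)
ValueError: zero-size array to reduction operation minimum which has no identity
```

View pics/w2.png

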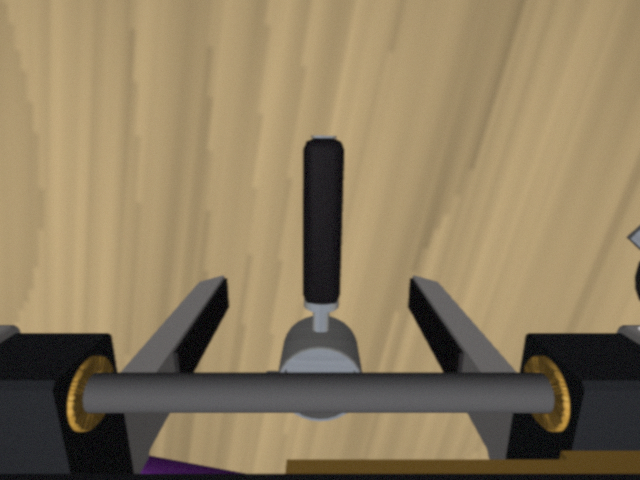

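The handle now spans (139,323) to (303,322), centred between the fingers.

```bash
python3 - <<'E'
from h import *
w=snapshot('wrist'); o=get_obs(); print(o['tool_pos'],o['ee_rot'],ray(w,240,320))
e=atz(w,139,323,.036);b=atz(w,303,321.5,.036)
print(e,b,np.hypot(*(e-b)[:2]),np.degrees(np.arctan2(*(e-b)[1::-1])))
# grip width from silhouettes at two rows
print(np.linalg.norm(atz(w,216,303,.036)-atz(w,216,341.5,.036)))
print(proj(w,[o['tool_pos']]))
E
```

```text
[0.4694109  0.21678176 0.09657244] [ 3.13684783e+00 -7.00308941e-04  1.76729485e+00] (array([0.4533568 , 0.29094438, 0.27481447]), array([ 0.05596749, -0.25090205, -0.96639319]))
[0.45618481 0.29301678 0.036     ] [0.4772246 0.1844247 0.036    ] 0.11061153802801374 100.96523280089956
0.02526275575575959
[[293.0736938  320.21705809]]
```

Request:
play_rows:
  rows:
    - [9.4,[0,0,0],[0,0,0]]
    - [9.4,[0,0,0],[0,0,0]]
    - [9.4,[0,0,0],[0,0,0]]
    - [9.4,[0,0,0],[0,0,0]]

```text
time: 3.77
tool_pos: [0.4689, 0.2158, 0.0951]
ee_rot: [3.139, -0.0, 1.766]
wrist_force: [-0.4, -0.8, -0.7]
width: 0.094
```

```bash
python3 - <<'E'
from h import *
for i in range(3):
    o=get_obs(); print(o['time'],o['tool_pos'],o['qvel'].round(4) if hasattr(o['qvel'],'round') else o['qvel']); snapshot('wrist')
E
```

```text
3.7667 [0.46893974 0.21575003 0.09506185] [-0.0024  0.0078  0.0152 -0.001  -0.0034  0.0012]
3.8167 [0.46870225 0.2155926  0.09462123] [-0.0014  0.0062  0.0122  0.0006 -0.0037 -0.0016]
3.8667 [0.46847609 0.21553672 0.09423337] [-0.0003  0.0059  0.0078  0.0005  0.0008  0.0005]
```

Request:
play_rows:
  rows:
    - [9.4,[0.2,0.2,-3.5],[0,0,0]]
    - [9.4,[0.2,0.2,-6.5],[0,0,0]]
    - [9.4,[0.2,0.2,-8.2],[0,0,0]]
    - [9.4,[0.2,0.2,-8.7],[0,0,0]]
    - [9.4,[0.2,0.2,-8.7],[0,0,0]]
    - [9.4,[0.2,0.2,-8.7],[0,0,0]]
    - [9.4,[0.2,0.2,-8.7],[0,0,0]]
    - [9.4,[0.2,0.2,-8.7],[0,0,0]]

```text
time: 4.58
tool_pos: [0.4716, 0.2179, 0.0084]
ee_rot: [3.138, -0.0, 1.766]
wrist_force: [0.8, -0.5, 0.5]
width: 0.0939
```

Request:
play_rows:
  rows:
    - [1,[0,0,0],[0,0,0]]
    - [1,[0,0,0],[0,0,0]]
    - [1,[0,0,0],[0,0,0]]
    - [1,[0,0,0],[0,0,0]]
    - [1,[0,0,0],[0,0,0]]
    - [1,[0,0,0],[0,0,0]]
    - [1,[0,0,0],[0,0,0]]
    - [1,[0,0,0],[0,0,0]]

```text
time: 5.25
tool_pos: [0.4701, 0.2174, 0.0064]
ee_rot: [-3.142, -0.0, 1.766]
wrist_force: [0.9, -0.2, 0.2]
width: 0.0439
```

Request:
play_rows:
  rows:
    - [1,[0,0,0],[0,0,0]]
    - [1,[0,0,0],[0,0,0]]
    - [1,[0,0,0],[0,0,0]]
    - [1,[0,0,0],[0,0,0]]
    - [1,[0,0,0],[0,0,0]]
    - [1,[0,0,0],[0,0,0]]

```text
time: 5.75
tool_pos: [0.4698, 0.2174, 0.0064]
ee_rot: [-3.141, -0.0, 1.766]
wrist_force: [-1.4, 0.8, -0.0]
width: 0.0258
```

Request:
play_rows:
  rows:
    - [1,[0,0,1],[0,0,0]]
    - [1,[0,0,3],[0,0,0]]
    - [1,[0,0,5],[0,0,0]]
    - [1,[0,0,7],[0,0,0]]
    - [1,[0,0,8],[0,0,0]]
    - [1,[0,0,8],[0,0,0]]
    - [1,[0,0,8],[0,0,0]]

```text
time: 6.33
tool_pos: [0.4703, 0.2175, 0.0867]
ee_rot: [3.141, -0.0, 1.766]
wrist_force: [-0.8, 0.1, -3.3]
width: 0.026
```

```bash
python3 - <<'E'
from h import *
w=snapshot('wrist'); save(w,'w3'); s=snapshot('scene'); save(s,'s3');o=get_obs(); print(o['tool_pos'],o['ee_rot'],o['wrist_force'],o['wrist_torque'],o['width'])
a=w['pixels']; b=cv2.resize(s['pixels'][200:320,280:440],(640,480),interpolation=cv2.INTER_CUBIC)
cv2.imwrite('pics/c3.png',cv2.resize(np.hstack([a,b]),(800,300))[:,:,::-1])
E
```

```text
[0.46905772 0.21708027 0.08488248] [-3.13881775e+00  3.04497229e-04  1.76576188e+00] [ 0.38335119 -0.31072718 -3.07699279] [ 0.14047333  0.10889987 -0.00958662] 0.025750664359530225
```

View pics/c3.png

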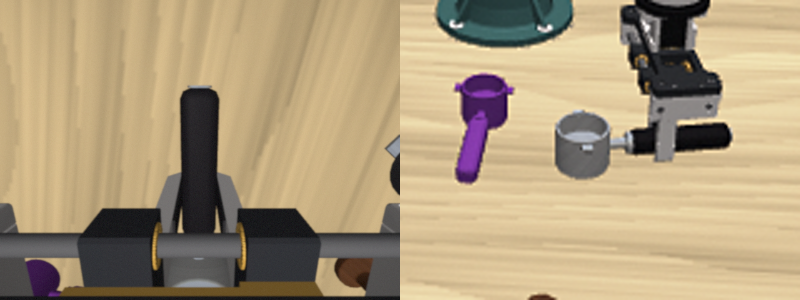

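The portafilter is held; in the scene crop it hangs nearly level. I'll quantify the sag.

```bash
cat >> h.py <<'E'
def pfpts(o,tilt,yawoff=0,rg=.085,zg=.0176):
    # world points of portafilter held at grip radius rg; tilt>0 : cup sags
    yaw=o['ee_rot'][2]+yawoff; h=np.array([np.cos(yaw),np.sin(yaw),0]); z=np.array([0,0,1.])
    ax=np.cross(h,z)  # rot about ax: h->z
    g=np.array(o['tool_pos'])+[0,0,.0188]; Q=R.from_rotvec(ax*tilt).as_matrix(); u,v=Q@h,Q@z
    f=lambda r,zz: g+u*(r-rg)+v*(zz-zg-.0064)
    return f
E
python3 - <<'E'
from h import *
w=snapshot('wrist'); s=snapshot('scene'); o=get_obs()
for T in (0,5,10,15):
    f=pfpts(o,np.radians(T)); P=[f(163,0)*0]; 
    P=[f(.163,.036),f(.163,.024),f(.051,.024),f(0,.05),f(0,0)]
    print(T,proj(w,P[:1]).round(0).tolist(),proj(s,P[1:]).round(1).tolist())
for n in('scene','wrist'):
    for d in silhouettes(n,'portafilter'):
        m=d['mask'];r,c=np.where(m)
        if m.sum()<300: continue
        print(n,d['confidence'],d['point'],r.min(),r.max(),c.min(),c.max(), 'right end rows',r[c>=c.max()-2].mean(),'left',r[c<=c.min()+20].mean())
E
```

```text
0 [[136.0, 317.0]] [[253.7, 411.8], [256.4, 371.7], [249.6, 353.5], [264.7, 353.0]]
5 [[139.0, 317.0]] [[251.7, 411.9], [257.2, 371.7], [252.0, 352.7], [266.8, 353.8]]
10 [[145.0, 317.0]] [[249.7, 411.9], [258.1, 371.8], [254.4, 352.2], [268.8, 354.8]]
15 [[153.0, 317.0]] [[247.7, 411.6], [259.0, 371.9], [256.7, 351.9], [270.7, 356.0]]
scene 0.87 [245.4, 310.8] 230 272 302 324 right end rows 238.6086956521739 left 247.5026642984014
scene 0.59 [255.1, 360.4] 244 271 341 412 right end rows 254.0 left 257.524557956778
scene 0.38 [267.8, 169.8] 179 332 86 271 right end rows 305.43589743589746 left 247.98040885860306
wrist 0.67 [446.8, 72.3] 415 473 42 98 right end rows 455.2888888888889 left 440.2985074626866
wrist 0.6 [286.3, 318.9] 137 459 268 369 right end rows 450.55263157894734 left 430.66111771700355
```

No sag: the scene rows match 0° tilt. Next, carry it high over the machine to measure the group from above with the wrist camera.

Request:
play_rows:
  rows:
    - [1,[0,0,4],[0,0,-0.1]]
    - [1,[0,-1,8],[0,0,-0.22]]
    - [1,[0,-3,12],[0,0,-0.34]]
    - [1,[0,-5,15],[0,0,-0.46]]
    - [1,[0,-8,18],[0,0,-0.58]]
    - [1,[1,-11,21],[0,0,-0.7]]
    - [1,[1,-14,23],[0,0,-0.82]]
    - [1,[1,-17,24],[0,0,-0.94]]

```text
time: 7.3
tool_pos: [0.4811, 0.0459, 0.33]
ee_rot: [3.137, -0.004, 0.82]
wrist_force: [0.4, 0.5, -2.3]
width: 0.0254
```

Request:
play_rows:
  rows:
    - [1,[0,-4,2],[0,0,-0.1]]
    - [1,[0,-8,3],[0,0,-0.2]]
    - [1,[0,-12,4],[0,0,-0.3]]
    - [1,[0,-15,4],[0,0,-0.4]]
    - [1,[0,-17,4],[0,0,-0.5]]
    - [1,[0,-18,4],[0,0,-0.5]]
    - [1,[0,-18,4],[0,0,-0.5]]
    - [1,[0,-18,4],[0,0,-0.5]]

```text
time: 7.97
tool_pos: [0.4801, -0.1321, 0.3659]
ee_rot: [-3.14, 0.001, 0.328]
wrist_force: [0.8, -0.2, -1.9]
width: 0.0257
```

```bash
python3 - <<'E'
from h import *
w=snapshot('wrist'); o=get_obs(); print(o['tool_pos'],o['ee_rot'],w['fx'])
save(w,'w4'); import pickle; pickle.dump(w,open('w4.pkl','wb'))
print(proj(w,[[.565,-.167,.23]]))
E
```

```text
[ 0.48016519 -0.13150963  0.36618077] [-3.14054773e+00  1.53243790e-04  3.28584979e-01] 370.1209044923741
[[149.96838915 391.1471457 ]]
```

View pics/w4.png

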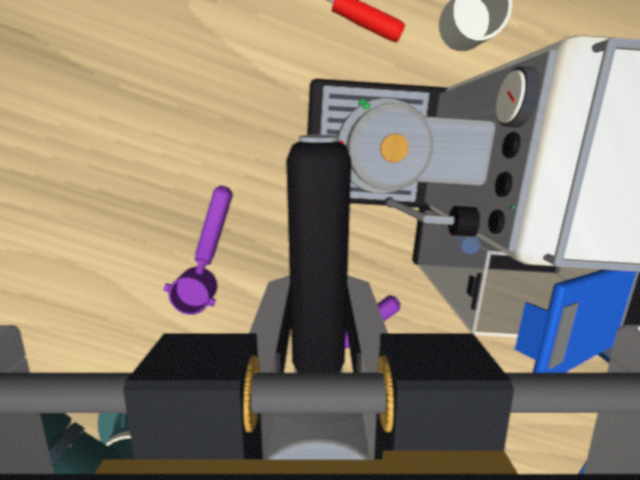

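View shows the group cap circle centred at about (146,391), tray corner (80,312), lid at right (pad ~(335,563)). One more view at the entry yaw.

Request:
play_rows:
  rows:
    - [1,[1,1,0],[0,0,0.11]]
    - [1,[2,3,0],[0,0,0.22]]
    - [1,[3,5,0],[0,0,0.33]]
    - [1,[3,7,0],[0,0,0.44]]
    - [1,[3,7,0],[0,0,0.466]]
    - [1,[3,7,0],[0,0,0.466]]
    - [1,[3,7,0],[0,0,0.466]]
    - [1,[3,7,0],[0,0,0.466]]

```text
time: 8.68
tool_pos: [0.51, -0.0619, 0.3666]
ee_rot: [3.141, -0.0, 0.793]
wrist_force: [-0.7, -0.2, -2.9]
width: 0.0257
```

```bash
python3 - <<'E'
from h import *
w=snapshot('wrist'); o=get_obs(); print(o['tool_pos'],o['ee_rot'])
save(w,'w5'); import pickle; pickle.dump(w,open('w5.pkl','wb'))
for f in ('w4','w5'):
    s=pickle.load(open(f+'.pkl','rb')); g=cv2.cvtColor(s['pixels'],cv2.COLOR_RGB2GRAY)
    pr=proj(s,[[.565,-.167,.23]])[0]; print(pr)
    c=cv2.HoughCircles(cv2.GaussianBlur(g,(5,5),1),cv2.HOUGH_GRADIENT,1,8,param1=80,param2=18,minRadius=36,maxRadius=58)
    print(c[0][np.argsort(np.hypot(c[0][:,0]-pr[1],c[0][:,1]-pr[0]))][:6] if c is not None else None)
    hsv=cv2.cvtColor(s['pixels'],cv2.COLOR_RGB2HSV); m=cv2.inRange(hsv,(10,120,120),(25,255,255)); 
    yy,xx=np.where(m>0); k=np.hypot(xx-pr[1],yy-pr[0])<40; print('orange',yy[k].mean(),xx[k].mean(),k.sum())
    m=cv2.inRange(hsv,(45,100,80),(80,255,255)); yy,xx=np.where(m>0); k=np.hypot(xx-pr[1],yy-pr[0])<80; print('green',yy[k].mean(),xx[k].mean(),k.sum())
E
```

```text
[ 0.50998018 -0.06226429  0.36655762] [ 3.14141666e+00 -4.25624116e-05  7.91981810e-01]
[149.96838915 391.1471457 ]
[[395.5 149.5  46.3]
 [387.5 147.5  48.5]
 [393.5 139.5  51.9]
 [401.5 155.5  54.1]
 [384.5 139.5  44.1]
 [467.5  83.5  57.4]]
orange 147.5982905982906 394.03418803418805 585
green 103.31428571428572 364.15714285714284 70
[269.98486538 442.73432165]
[[444.5 270.5  43. ]
 [444.5 262.5  36.4]
 [435.5 265.5  46.3]
 [443.5 254.5  57.4]
 [434.5 256.5  48.6]
 [426.5 251.5  46.3]]
orange 268.7363834422658 445.7145969498911 459
green 209.4927536231884 431.15942028985506 69
```

View pics/w5.png

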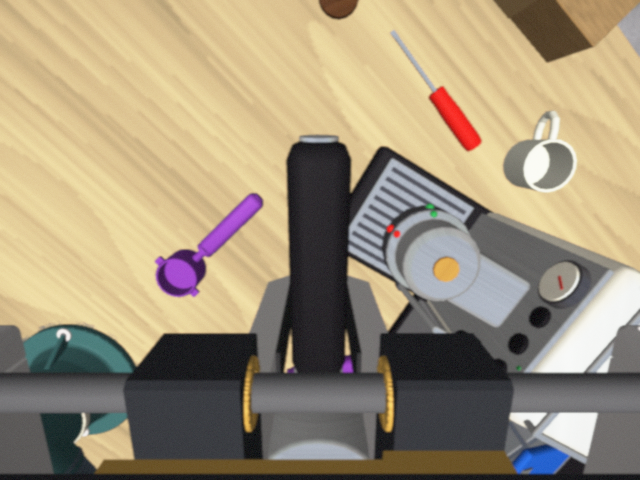

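```bash
python3 - <<'E'
from h import *
import pickle
from scipy.optimize import least_squares
a,b=[pickle.load(open(f+'.pkl','rb')) for f in('w4','w5')]
print('orange',tri([ray(a,147.6,394.0),ray(b,268.7,445.7)]))
t=snapshot('top');sc=snapshot('scene')
hsv=cv2.cvtColor(t['pixels'],cv2.COLOR_RGB2HSV); m=cv2.inRange(hsv,(10,120,120),(25,255,255)); yy,xx=np.where(m>0);k=np.hypot(xx-424,yy-201)<12;print(yy[k].mean(),xx[k].mean(),k.sum())
print('orange3',tri([ray(a,147.6,394.0),ray(b,268.7,445.7),ray(t,yy[k].mean(),xx[k].mean())]))
# disc: edge fit via gradient along normals, z=.23 r=.037
th=np.linspace(0,2*np.pi,120,endpoint=False)
def cost(p,s,g,r=.037):
    P=lambda rr:np.c_[p[0]+rr*np.cos(th),p[1]+rr*np.sin(th),0*th+.23]
    i=proj(s,P(r-.0015));o=proj(s,P(r+.0015))
    S=lambda q:cv2.remap(g,q[:,1].astype(np.float32)[None],q[:,0].astype(np.float32)[None],cv2.INTER_LINEAR)[0]
    return np.abs(S(i)-S(o)).clip(0,25).mean()
for n,s in(('w4',a),('w5',b)):
    g=cv2.GaussianBlur(cv2.cvtColor(s['pixels'],cv2.COLOR_RGB2GRAY).astype(np.float32),(3,3),0)
    best=max((cost((x,y),s,g),x,y) for x in np.arange(.55,.582,.001) for y in np.arange(-.185,-.15,.001)); print(n,best,proj(s,[[best[1],best[2],.23]]))
for s in (a,b):
    print('dots')
    hsv=cv2.cvtColor(s['pixels'],cv2.COLOR_RGB2HSV)
    for nm,lo,hi in(('green',(45,100,80),(80,255,255)),('red',(0,150,120),(6,255,255))):
        n,l,st,ce=cv2.connectedComponentsWithStats(cv2.inRange(hsv,lo,hi))
        for i in range(1,n):
            P=atz(s,ce[i][1],ce[i][0],.175)
            if st[i,4]>8 and np.hypot(P[0]-.565,P[1]+.167)<.08: print(nm,st[i,4],ce[i],P, atz(s,ce[i][1],ce[i][0],.16))
E
```

```text
orange [ 0.56767084 -0.16890531  0.22805497]
nan nan 0
orange3 [nan nan nan]
w4 (np.float32(17.18876), np.float64(0.5680000000000001), np.float64(-0.16499999999999998)) [[145.62277024 390.24445142]]
w5 (np.float32(18.83908), np.float64(0.5670000000000001), np.float64(-0.15499999999999997)) [[259.50565224 435.92133298]]
dots
green 70 [364.15714286 103.31428571] [ 0.59866265 -0.13736498  0.175     ] [ 0.60052713 -0.13855721  0.16      ]
dots
green 38 [429.31578947 206.18421053] [ 0.59925667 -0.13212601  0.175     ] [ 0.60069486 -0.13714646  0.16      ]
green 31 [433.41935484 213.5483871 ] [ 0.59734416 -0.14087846  0.175     ] [ 0.59870514 -0.14625229  0.16      ]
red 39 [389.87179487 228.12820513] [ 0.55557609 -0.12115821  0.175     ] [ 0.55525073 -0.12573586  0.16      ]
red 27 [396.11111111 233.48148148] [ 0.55639465 -0.12993197  0.175     ] [ 0.55610234 -0.13486385  0.16      ]<stdin>:7: RuntimeWarning: Mean of empty slice.
  ret = ret.dtype.type(ret / rcount)
<stdin>:8: RuntimeWarning: Mean of empty slice.
```

```bash
python3 - <<'E'
from h import *
import pickle
a,b=[pickle.load(open(f+'.pkl','rb')) for f in('w4','w5')]
print('tri',tri([ray(a,145.6,390.2),ray(b,259.5,435.9)]))
th=np.linspace(0,2*np.pi,90,endpoint=False)
G=[cv2.GaussianBlur(cv2.cvtColor(s['pixels'],cv2.COLOR_RGB2GRAY).astype(np.float32),(3,3),0) for s in(a,b)]
def cost(x,y,z,r):
    t=0
    for s,g in zip((a,b),G):
        P=lambda rr:np.c_[x+rr*np.cos(th),y+rr*np.sin(th),0*th+z]
        i=proj(s,P(r-.0015));o=proj(s,P(r+.0015))
        S=lambda q:cv2.remap(g,q[:,1].astype(np.float32)[None],q[:,0].astype(np.float32)[None],cv2.INTER_LINEAR)[0]
        t+=np.abs(S(i)-S(o)).clip(0,25).mean()
    return t
for r in(.036,.037,.038,.0445,.0455):
    L=sorted(((cost(x,y,z,r),x,y,z) for x in np.arange(.56,.576,.001) for y in np.arange(-.18,-.155,.001) for z in np.arange(.15,.235,.005)),reverse=True)[:3]
    print(r,np.round(L,4).tolist())
# blue lid pad etc later; red/green dots triangulated
hsv=cv2.cvtColor(a['pixels'],cv2.COLOR_RGB2HSV); m=cv2.inRange(hsv,(45,100,80),(80,255,255)); yy,xx=np.where(m>0); k=np.hypot(xx-364,yy-103)<15
print('w4 green px',sorted(zip(yy[k],xx[k]))[::6])
E
python3 - <<'E'
import cv2,numpy as np
a=cv2.imread('pics/w4.png')[60:240,290:470];b=cv2.imread('pics/w5.png')[180:320,360:500]
cv2.imwrite('pics/c6.png',np.hstack([cv2.resize(a,(400,400),interpolation=3),cv2.resize(b,(400,400),interpolation=3)]))
E
```

```text
tri [ 0.5685009  -0.17089542  0.19620102]
0.036 [[36.271, 0.567, -0.166, 0.225], [35.6233, 0.566, -0.168, 0.22], [35.2188, 0.567, -0.169, 0.22]]
0.037 [[37.119, 0.568, -0.167, 0.22], [36.8837, 0.567, -0.167, 0.22], [36.1157, 0.566, -0.17, 0.21]]
0.038 [[35.1257, 0.568, -0.169, 0.215], [34.2233, 0.567, -0.169, 0.215], [34.1974, 0.568, -0.168, 0.215]]
0.0445 [[33.7511, 0.563, -0.168, 0.2], [33.6514, 0.564, -0.161, 0.205], [33.4717, 0.565, -0.175, 0.19]]
0.0455 [[34.2411, 0.566, -0.161, 0.21], [33.6834, 0.565, -0.164, 0.2], [33.5634, 0.564, -0.18, 0.18]]
w4 green px [(np.int64(99), np.int64(361)), (np.int64(100), np.int64(361)), (np.int64(101), np.int64(359)), (np.int64(101), np.int64(365)), (np.int64(102), np.int64(363)), (np.int64(103), np.int64(361)), (np.int64(103), np.int64(367)), (np.int64(104), np.int64(366)), (np.int64(105), np.int64(365)), (np.int64(106), np.int64(364)), (np.int64(107), np.int64(363)), (np.int64(108), np.int64(364))]
```

View pics/c6.png

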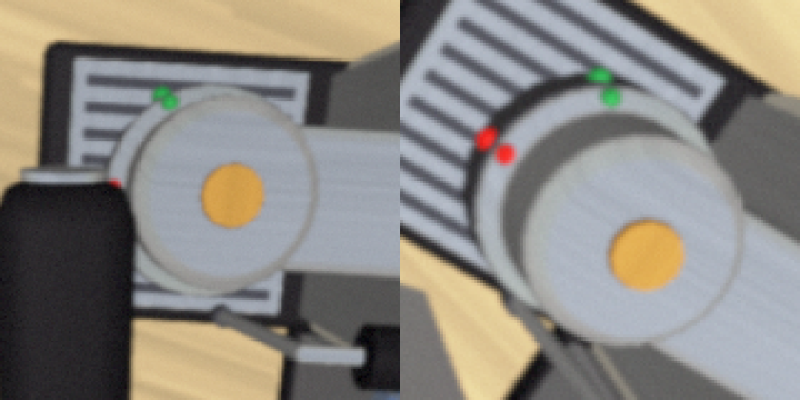

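The crop shows the cap disc, the collar ring beneath it, and green and red dot pairs at the collar edge.

```bash
python3 - <<'E'
from h import *
import pickle
from scipy.optimize import least_squares
a,b=[pickle.load(open(f+'.pkl','rb')) for f in('w4','w5')]
gi=tri([ray(a,106.4,366.5),ray(b,213.5,433.4)]); go=tri([ray(a,102.0,362.5),ray(b,206.2,429.3)]); print(gi,go)
c=np.array([.5675,-.1675])
for z in(.165,.17,.175,.18):
    r=atz(b,233.5,396.1,z)[:2]-c; g=atz(b,213.5,433.4,z)[:2]-c; g2=atz(a,106.4,366.5,z)[:2]-c
    print(z,*[(np.hypot(*v).round(4),np.degrees(np.arctan2(v[1],v[0])).round(1)) for v in(r,g,g2)])
# tray corners (z=.043) and front edge; w4 full px from crop: scale .45 ; w5 scale .35
A=lambda x,y:(60+y*.45,290+x*.45); B=lambda x,y:(180+y*.35,360+x*.35)
print('tray +y corner',atz(a,*A(44,42),.043)[:2]); print('w5 corner',atz(b,148,384,.043)[:2])
p1,p2=atz(a,*A(62,42),.043),atz(a,*A(340,63),.043); d=p2-p1; print('tray side edge +y dir',np.degrees(np.arctan2(d[1],d[0])))
m=lambda yaw:c+R.from_euler('z',yaw,degrees=True).as_matrix()[:2,:2]@[-.08,.08]
print([(y,m(y)) for y in(-73,-74.5,-76)])
E
```

```text
[ 0.59696186 -0.14035746  0.17618612] [ 0.60064451 -0.13639366  0.1623462 ]
0.165 (np.float64(0.0361), np.float64(108.3)) (np.float64(0.0385), np.float64(36.9)) (np.float64(0.0402), np.float64(40.7))
0.17 (np.float64(0.0376), np.float64(107.4)) (np.float64(0.0392), np.float64(39.4)) (np.float64(0.04), np.float64(41.7))
0.175 (np.float64(0.0392), np.float64(106.5)) (np.float64(0.04), np.float64(41.8)) (np.float64(0.0399), np.float64(42.7))
0.18 (np.float64(0.0407), np.float64(105.7)) (np.float64(0.0409), np.float64(44.1)) (np.float64(0.0398), np.float64(43.8))
tray +y corner [ 0.62007932 -0.07294515]
w5 corner [ 0.61935296 -0.07486079]
tray side edge +y dir -75.2023982450422
[(-73, array([ 0.62061464, -0.06760588])), (-74.5, array([ 0.62321137, -0.06903049])), (-76, array([ 0.62576991, -0.07052259]))]
```

Request:
play_rows:
  rows:
    - [1,[3,3,0],[0,0,0]]
    - [1,[6,6,0],[0,0,0]]
    - [1,[8.4,8,-3],[0,0,0]]
    - [1,[8.4,8,-7],[0,0,0]]
    - [1,[8.4,8,-11],[0,0,0]]
    - [1,[8.4,8,-15],[0,0,0]]
    - [1,[8.4,8,-19],[0,0,0]]
    - [1,[8.4,8,-23],[0,0,0]]

```text
time: 9.5
tool_pos: [0.5939, 0.0171, 0.1345]
ee_rot: [3.141, -0.0, 0.791]
wrist_force: [0.7, 1.2, -2.3]
width: 0.0256
```

Request:
play_rows:
  rows:
    - [1,[0,0,-3],[0,0,0]]
    - [1,[0,0,-5],[0,0,0]]
    - [1,[0,0,-5.3],[0,0,0]]
    - [1,[0,0,-5.3],[0,0,0]]
    - [1,[0,0,-5.3],[0,0,0]]
    - [1,[0,0,-5.3],[0,0,0]]

```text
time: 10.0
tool_pos: [0.596, 0.0171, 0.0864]
ee_rot: [3.138, -0.003, 0.791]
wrist_force: [0.0, -0.1, -2.2]
width: 0.0258
```

```bash
python3 - <<'E'
from h import *
w=snapshot('wrist');save(w,'w7');o=get_obs(); print(o['time'],o['tool_pos'],o['ee_rot'],o['wrist_force'],o['width'])
s=snapshot('scene'); save(s,'s7')
for T in (0,5):
    f=pfpts(o,np.radians(T),rg=.0853); print(T,proj(s,[f(.163,.024),f(.051,.024),f(0,.05),f(0,0)]).round(1).tolist(), proj(w,[f(.163,.036)]))
for d in silhouettes('scene','portafilter'):
    m=d['mask'];r,c=np.where(m)
    if m.sum()>200: print(d['confidence'],d['point'],r.min(),r.max(),c.min(),c.max(),'R',r[c>=c.max()-2].mean())
E
```

```text
10.05 [0.59596919 0.01718575 0.08647936] [ 3.13754092 -0.0034434   0.79157448] [-0.47563653 -0.12210697 -3.63237218] 0.02569196527193408
0 [[294.7, 325.7], [273.5, 297.6], [256.7, 285.5], [272.0, 286.5]] [[136.80075717 317.74260459]]
5 [[292.4, 325.6], [274.4, 297.7], [258.7, 285.2], [274.5, 287.2]] [[140.28398656 317.78789505]]
0.97 [283.3, 305.3] 265 296 274 328 R 290.5
0.87 [228.7, 256.9] 218 239 244 261 R 228.0
```

```bash
python3 - <<'E'
import cv2,numpy as np
s=cv2.imread('pics/s7.png')[200:320,210:370]; w=cv2.imread('pics/w7.png')
cv2.imwrite('pics/c7.png',np.hstack([cv2.resize(s,(533,400),interpolation=3),cv2.resize(w[120:480,213:427],(238,400))]))
E
```

```text
(no output)
```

View pics/c7.png

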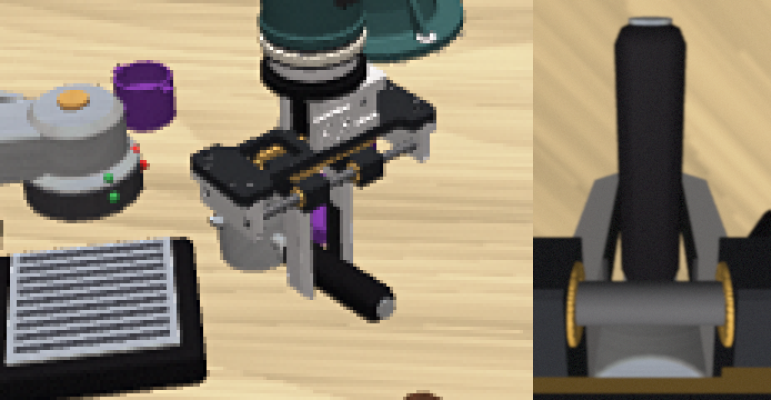

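The cup hangs level or sags slightly (≤3°), the handle tip is at scene (292,324), and the green dot faces +x. Next, slide under the group.

Request:
play_rows:
  rows:
    - [1,[0.8,-3,-0.3],[0,0,0]]
    - [1,[1.6,-6.4,-0.3],[0,0,0]]
    - [1,[2.4,-9.5,-0.3],[0,0,0]]
    - [1,[2.9,-11.5,-0.3],[0,0,0]]
    - [1,[3.15,-12.5,-0.3],[0,0,0]]
    - [1,[3.15,-12.5,-0.3],[0,0,0]]
    - [1,[3.15,-12.5,-0.3],[0,0,0]]
    - [1,[3.15,-12.5,-0.3],[0,0,0]]

```text
time: 10.82
tool_pos: [0.6255, -0.1061, 0.0807]
ee_rot: [-3.141, -0.001, 0.793]
wrist_force: [-0.6, 0.1, -2.3]
width: 0.0258
```

```bash
python3 - <<'E'
from h import *
w=snapshot('wrist');save(w,'w8');s=snapshot('scene'); save(s,'s8');o=get_obs(); print(o['time'],o['tool_pos'],o['ee_rot'],o['wrist_force'],o['wrist_torque'],o['width'])
print(proj(w,[[.5675,-.1685,.148],[.5675,-.1685,.23]]),proj(s,[[.5675,-.1685,.148]]))
cv2.imwrite('pics/c8.png',np.hstack([cv2.resize(s['pixels'][190:310,180:300],(500,500),interpolation=3),cv2.resize(w['pixels'][240:480,250:394],(300,500))])[:,:,::-1])
E
```

```text
10.9167 [ 0.62542735 -0.10588174  0.08066524] [-3.14122413e+00 -3.51782244e-04  7.93658165e-01] [ 0.01293975  0.27033832 -2.72885758] [0.07183482 0.06111168 0.02624826] 0.025901682987065643
[[ 551.08410408  323.46530114]
 [1003.12493476  328.90209361]] [[256.04583639 235.29421823]]
```

View pics/c8.png

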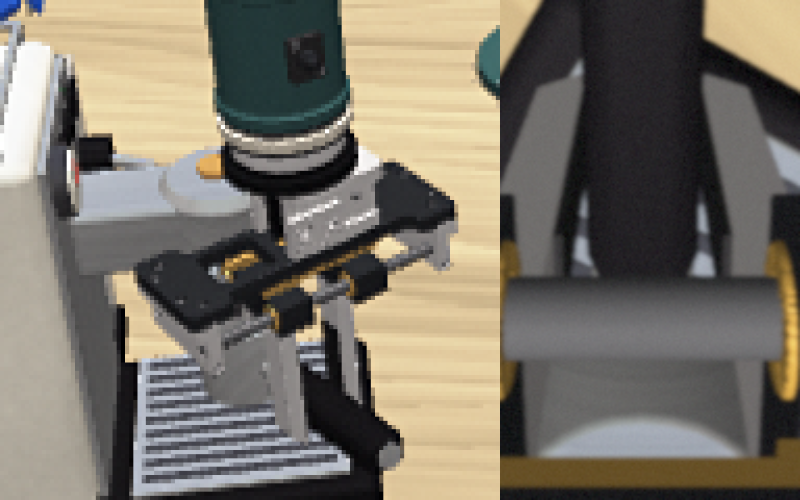

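Request:
play_rows:
  rows:
    - [1,[0.2,-0.2,0.5],[0,0,-0.004]]
    - [1,[0.2,-0.2,1.2],[0,0,-0.004]]
    - [1,[0.2,-0.2,1.7],[0,0,-0.004]]
    - [1,[0.2,-0.2,2],[0,0,-0.004]]
    - [1,[0.2,-0.2,2],[0,0,-0.004]]
    - [1,[0.2,-0.2,2],[0,0,-0.004]]
    - [1,[0.2,-0.2,2],[0,0,-0.004]]
    - [1,[0.2,-0.2,2],[0,0,-0.004]]

```text
time: 11.58
tool_pos: [0.6273, -0.1095, 0.1]
ee_rot: [-3.141, 0.0, 0.788]
wrist_force: [-0.8, 0.7, -2.9]
width: 0.0256
```

Request:
play_rows:
  rows:
    - [1,[0,0,0.2],[0,0,0]]
    - [1,[0,0,0.4],[0,0,0]]
    - [1,[0,0,0.6],[0,0,0]]
    - [1,[0,0,0.8],[0,0,0]]
    - [1,[0,0,0.8],[0,0,0]]
    - [1,[0,0,0.8],[0,0,0]]

```text
time: 12.08
tool_pos: [0.6278, -0.1096, 0.1089]
ee_rot: [3.141, -0.0, 0.788]
wrist_force: [-1.0, -0.2, -3.0]
width: 0.0256
```

Request:
play_rows:
  rows:
    - [1,[0,0.13,0.2],[0,0,0]]
    - [1,[0,0.13,0.4],[0,0,0]]
    - [1,[0,0.13,0.6],[0,0,0]]
    - [1,[0,0.13,0.7],[0,0,0]]
    - [1,[0,0.13,0.7],[0,0,0]]
    - [1,[0,0.13,0.7],[0,0,0]]

```text
time: 12.58
tool_pos: [0.6277, -0.1083, 0.1157]
ee_rot: [3.141, -0.0, 0.788]
wrist_force: [-0.2, 0.1, -3.2]
width: 0.0259
```

```bash
python3 - <<'E'
from h import *
o=get_obs(); print(o['time'],o['tool_pos'],o['ee_rot'],o['wrist_force'],o['wrist_torque'],o['width'])
E
```

```text
12.5833 [ 0.62767824 -0.10828805  0.11567072] [ 3.14122801e+00 -1.16627320e-04  7.87800657e-01] [-0.16696295  0.14902339 -3.16396232] [ 0.09893838 -0.00274646  0.00568513] 0.02586453361198523
```

Request:
play_rows:
  rows:
    - [1,[0,0,0.15],[0,0,0]]
    - [1,[0,0,0.3],[0,0,0]]
    - [1,[0,0,0.45],[0,0,0]]
    - [1,[0,0,0.5],[0,0,0]]
    - [1,[0,0,0.5],[0,0,0]]
    - [1,[0,0,0.5],[0,0,0]]

```text
time: 13.08
tool_pos: [0.6276, -0.1083, 0.1206]
ee_rot: [3.141, -0.0, 0.788]
wrist_force: [-0.6, 0.2, -3.1]
width: 0.0261
```

```bash
python3 - <<'E'
from h import *
o=get_obs(); print(o['time'],o['tool_pos'],o['ee_rot'],o['wrist_force'],o['wrist_torque'],o['width'])
E
```

```text
13.0833 [ 0.62762831 -0.10826841  0.12056595] [ 3.14143014e+00 -1.00343748e-04  7.87816324e-01] [-0.57952176  0.20250235 -3.10820441] [ 0.12031615 -0.05125009 -0.07481552] 0.026119283281969018
```

Request:
play_rows:
  rows:
    - [1,[0,0,0.1],[0,0,0]]
    - [1,[0,0,0.2],[0,0,0]]
    - [1,[0,0,0.2],[0,0,0]]
    - [1,[0,0,0.2],[0,0,0]]

```text
time: 13.42
tool_pos: [0.6277, -0.1083, 0.1226]
ee_rot: [3.141, -0.0, 0.788]
wrist_force: [0.3, 0.3, -2.7]
width: 0.0261
```

```bash
python3 - <<'E'
from h import *
o=get_obs(); print(o['time'],o['tool_pos'],o['ee_rot'],o['wrist_force'],o['wrist_torque'],o['width'])
E
```

```text
13.4167 [ 0.62766703 -0.1082619   0.12262095] [ 3.14132687e+00 -1.14664612e-04  7.87852480e-01] [ 0.32881729  0.29164176 -2.72347847] [ 0.11369298 -0.03210201  0.01286858] 0.0261218017601786
```

Request:
play_rows:
  rows:
    - [1,[0,0,0.1],[0,0,0]]
    - [1,[0,0,0.2],[0,0,0]]
    - [1,[0,0,0.3],[0,0,0]]
    - [1,[0,0,0.3],[0,0,0]]
    - [1,[0,0,0.3],[0,0,0]]

```text
time: 13.83
tool_pos: [0.6277, -0.1083, 0.1257]
ee_rot: [3.141, -0.0, 0.788]
wrist_force: [-0.6, 0.5, -2.9]
width: 0.0259
```

```bash
python3 - <<'E'
from h import *
w=snapshot('wrist');s=snapshot('scene');save(s,'s9');o=get_obs(); print(o['time'],o['tool_pos'],o['ee_rot'],o['wrist_force'],o['wrist_torque'],o['width'])
for T in (0,3,6,9):
    f=pfpts(o,np.radians(T),rg=.0853); print(T,proj(s,[f(.163,.024)]).round(1).tolist(), proj(w,[f(.163,.036)]))
for d in silhouettes('wrist','portafilter')+silhouettes('scene','portafilter'):
    m=d['mask'];r,c=np.where(m);print(round(d['confidence'],2),d['point'],m.sum(),r.min(),r.max(),c.min(),c.max(),'R',r[c>=c.max()-2].mean())
g=cv2.cvtColor(w['pixels'],cv2.COLOR_RGB2GRAY); print(g[120:165,320].tolist())
E
```

```text
13.9333 [ 0.62761237 -0.10826355  0.12549621] [ 3.14146018e+00 -1.62183566e-05  7.87869028e-01] [ 0.09716301 -0.28479196 -2.18961637] [ 0.09644438 -0.00799917 -0.0257396 ] 0.025990833593827378
0 [[287.5, 270.9]] [[137.23672802 317.4430996 ]]
3 [[286.2, 270.8]] [[139.14304528 317.42348724]]
6 [[284.7, 270.6]] [[141.74633228 317.40301323]]
9 [[283.3, 270.3]] [[145.0900248  317.38171302]]
0.87 [247.7, 318.6] 13783 134 371 286 351 R 188.65925925925927
0.71 [323.6, 53.5] 2574 292 369 21 88 R 307.4347826086956
0.92 [246.9, 309.4] 578 230 272 302 323 R 238.96666666666667
0.61 [277.3, 257.5] 414 265 288 226 273 R 283.0
0.27 [269.6, 165.0] 17193 179 333 85 272 R 305.3191489361702
[196, 197, 198, 196, 197, 198, 197, 198, 199, 198, 196, 199, 198, 190, 165, 129, 104, 113, 142, 163, 170, 156, 118, 62, 33, 28, 28, 26, 25, 25, 33, 30, 33, 37, 35, 32, 39, 39, 34, 40, 43, 41, 42, 40, 41]
```

```bash
python3 - <<'E'
from h import *
w=snapshot('wrist');save(w,'w9');o=get_obs()
for n in('w3','w4','w5','w7','w8','w9'):
    g=cv2.GaussianBlur(cv2.cvtColor(cv2.imread(f'pics/{n}.png'),cv2.COLOR_BGR2GRAY),(3,3),0).astype(int)
    p=g[120:160,314:324].mean(1); d=np.diff(p)
    # handle edges cols at row 200 and 155
    e=[]
    for r in (160,200,250):
        q=g[r-1:r+2,270:370].mean(0); k=np.where(q<70)[0]; e.append((k.min()+270,k.max()+270) if len(k) else None)
    print(n,'ring top',120+np.argmin(d[:22]), 'black top',120+10+np.argmin(d[10:]),p[8:32].astype(int).tolist(),e)
# prediction of black-end top edge r=.162 z=.036 & widths
for T in range(-2,11,2):
    f=pfpts(o,np.radians(T),rg=.0853); h=np.array([np.cos(o['ee_rot'][2]),np.sin(o['ee_rot'][2]),0]); l=np.cross([0,0,1],h)*.013
    A=f(.15,.036); print(T,proj(w,[f(.163,.036),f(.16,.036)])[:,0].round(1), 'width@.15',np.linalg.norm(np.diff(proj(w,[A-l,A+l]),axis=0)).round(1), proj(w,[A])[0,0].round(0))
E
```

```text
w3 ring top 140 black top 140 [185, 185, 186, 186, 186, 187, 186, 182, 175, 166, 157, 143, 114, 74, 39, 23, 22, 24, 26, 27, 29, 29, 30, 31] [(np.int64(289), np.int64(349)), (np.int64(290), np.int64(348)), (np.int64(290), np.int64(346))]
w4 ring top 141 black top 142 [81, 83, 84, 85, 87, 89, 90, 90, 95, 112, 137, 155, 157, 138, 98, 54, 29, 23, 24, 25, 27, 28, 29, 30] [(np.int64(287), np.int64(350)), (np.int64(289), np.int64(369)), (np.int64(290), np.int64(347))]
w5 ring top 141 black top 142 [201, 201, 201, 201, 199, 187, 162, 133, 118, 129, 153, 171, 173, 152, 108, 61, 34, 27, 29, 30, 31, 32, 33, 34] [(np.int64(288), np.int64(349)), (np.int64(289), np.int64(363)), (np.int64(290), np.int64(347))]
w7 ring top 141 black top 142 [196, 196, 196, 196, 194, 184, 159, 126, 105, 109, 128, 146, 152, 137, 103, 62, 33, 23, 22, 24, 26, 26, 27, 28] [(np.int64(287), np.int64(349)), (np.int64(288), np.int64(348)), (np.int64(290), np.int64(346))]
w8 ring top 141 black top 142 [194, 194, 194, 194, 192, 183, 160, 130, 112, 118, 139, 158, 164, 148, 112, 68, 37, 27, 26, 27, 29, 29, 30, 31] [(np.int64(287), np.int64(349)), (np.int64(288), np.int64(348)), (np.int64(270), np.int64(346))]
w9 ring top 141 black top 142 [197, 197, 197, 196, 194, 184, 161, 131, 113, 119, 140, 160, 165, 150, 114, 70, 38, 27, 26, 27, 29, 31, 32, 32] [(np.int64(287), np.int64(349)), (np.int64(288), np.int64(348)), (np.int64(270), np.int64(354))]
-2 [136.3 144.1] width@.15 64.6 170.0
0 [137.2 145.2] width@.15 65.5 171.0
2 [138.4 146.5] width@.15 66.4 173.0
4 [139.9 148.1] width@.15 67.3 175.0
6 [141.7 150. ] width@.15 68.3 177.0
8 [143.8 152.2] width@.15 69.2 179.0
10 [146.3 154.8] width@.15 70.2 182.0
```

Request:
play_rows:
  rows:
    - [1,[0,0,-0.3],[0,0,0]]
    - [1,[0,0,-0.6],[-0.02,0.02,0]]
    - [1,[-0.06,-0.06,-0.6],[-0.042,0.042,0]]
    - [1,[-0.06,-0.06,-0.6],[-0.042,0.042,0]]
    - [1,[-0.06,-0.06,-0.6],[-0.042,0.042,0]]

```text
time: 14.5
tool_pos: [0.6272, -0.1083, 0.1189]
ee_rot: [-3.141, 0.06, 0.789]
wrist_force: [-0.2, -0.7, -2.7]
width: 0.0259
```

Request:
play_rows:
  rows:
    - [1,[0,0,0.1],[0,0,0]]
    - [1,[0,0,0.2],[0,0,0]]
    - [1,[0,0,0.2],[0,0,0]]
    - [1,[0,0,0.2],[0,0,0]]

```text
time: 14.83
tool_pos: [0.6271, -0.1091, 0.1219]
ee_rot: [3.141, 0.059, 0.787]
wrist_force: [0.1, 0.7, -3.2]
width: 0.0258
```

Request:
play_rows:
  rows:
    - [1,[0,0,0.1],[0,0,0]]
    - [1,[0,0,0.2],[0,0,0]]
    - [1,[0,0,0.2],[0,0,0]]
    - [1,[0,0,0.2],[0,0,0]]

```text
time: 15.17
tool_pos: [0.6269, -0.109, 0.1234]
ee_rot: [-3.141, 0.06, 0.788]
wrist_force: [0.1, -0.2, -3.7]
width: 0.0255
```

```bash
python3 - <<'E'
from h import *
o=get_obs(); print(o['time'],o['tool_pos'],o['ee_rot'],o['wrist_force'],o['wrist_torque'],o['width'])
E
```

```text
15.1667 [ 0.62687505 -0.10895673  0.12342434] [-3.14140048  0.05958593  0.78772171] [ 0.07659122 -0.23471181 -3.65409604] [ 0.11290818 -0.10282995 -0.02058609] 0.02553288428659755
```

Request:
play_rows:
  rows:
    - [1,[0,0,0.1],[0,0,0]]
    - [1,[0,0,0.2],[0,0,0]]
    - [1,[0,0,0.2],[0,0,0]]
    - [1,[0,0,0.2],[0,0,0]]

```text
time: 15.5
tool_pos: [0.6269, -0.1087, 0.125]
ee_rot: [-3.141, 0.059, 0.788]
wrist_force: [0.5, 0.3, -6.4]
width: 0.026
```

```bash
python3 - <<'E'
from h import *
F=[];T=[]
for i in range(3):
    w=snapshot('wrist'); o=get_obs();F.append(o['wrist_force']);T.append(o['wrist_torque'])
save(w,'w10');print(o['time'],o['tool_pos'],o['ee_rot'],np.mean(F,0),np.mean(T,0))
g=cv2.GaussianBlur(cv2.cvtColor(cv2.imread('pics/w10.png'),cv2.COLOR_BGR2GRAY),(3,3),0).astype(int)
print(g[120:160,314:324].mean(1)[8:32].astype(int).tolist())
s=snapshot('scene'); save(s,'s10')
E
```

```text
15.65 [ 0.6269184  -0.10873961  0.12509404] [-3.14097969  0.05948603  0.78789049] [ 0.65419074 -0.17790411 -5.64547889] [ 0.24459059 -0.27903909  0.05668627]
[201, 202, 203, 203, 200, 184, 154, 122, 107, 113, 135, 159, 169, 160, 129, 84, 45, 28, 25, 26, 29, 30, 31, 33]
```

Gasket contact: about 2.6 N upward with no side force. Now twist, first half.

Request:
play_rows:
  rows:
    - [1,[-0.41,0.38,0],[0,0,0.065]]
    - [1,[-0.84,0.73,0],[0,0,0.131]]
    - [1,[-1.3,1.06,0],[0,0,0.196]]
    - [1,[-1.77,1.35,0],[0,0,0.262]]
    - [1,[-2.26,1.61,0],[0,0,0.327]]
    - [1,[-2.26,1.61,0],[0,0,0.327]]

```text
time: 16.2
tool_pos: [0.6042, -0.0924, 0.1259]
ee_rot: [3.141, 0.059, 1.117]
wrist_force: [1.3, -0.5, -6.3]
width: 0.0256
```

```bash
python3 - <<'E'
from h import *
o=get_obs(); print(o['time'],o['tool_pos'],o['ee_rot'],o['wrist_force'],o['wrist_torque'],o['width'],o['joint_positions'])
y=R.from_euler('xyz',o['ee_rot']).as_matrix()[:,0]; a=np.arctan2(y[1],y[0]); print(a, np.array(o['tool_pos'])[:2]-.0853*np.array([np.cos(a),np.sin(a)]))
E
```

```text
16.2 [ 0.60424921 -0.0924207   0.12585831] [3.14073994 0.05914921 1.11658487] [ 1.25161633 -0.46458821 -6.25956092] [ 0.36282861 -0.34346198  0.15805058] 0.025568615735679923 [-0.21137191  0.26382917  1.32598016 -0.05761805  1.56520229  0.24352342]
1.1165848709903463 [ 0.56682351 -0.1690719 ]
```

Request:
play_rows:
  rows:
    - [1,[-0.55,0.24,0],[0,0,0.07]]
    - [1,[-1.11,0.45,0.02],[0,0,0.14]]
    - [1,[-1.68,0.61,0.04],[0,0,0.21]]
    - [1,[-2.26,0.74,0.06],[0,0,0.28]]
    - [1,[-2.86,0.82,0.08],[0,0,0.35]]
    - [1,[-3.45,0.86,0.1],[0,0,0.42]]
    - [1,[-4.05,0.86,0.1],[0,0,0.49]]
    - [1,[-4.05,0.86,0.1],[0,0,0.49]]

```text
time: 16.87
tool_pos: [0.5641, -0.0827, 0.1274]
ee_rot: [3.14, 0.057, 1.607]
wrist_force: [2.5, 4.7, -3.9]
width: 0.0258
```

```bash
python3 - <<'E'
from h import *
o=get_obs(); print(o['time'],o['tool_pos'],o['ee_rot'],o['wrist_force'],o['wrist_torque'],o['width'],o['joint_positions'])
y=R.from_euler('xyz',o['ee_rot']).as_matrix()[:,0]; a=np.arctan2(y[1],y[0]); print(a, np.array(o['tool_pos'])[:2]-.0853*np.array([np.cos(a),np.sin(a)]))
E
```

```text
16.8667 [ 0.56414044 -0.08267988  0.12742351] [3.13964017 0.05747956 1.60668386] [ 2.49982564  4.7202571  -3.88597694] [ 0.60107443 -0.26201978  0.54572223] 0.025763716493570257 [-0.21087352  0.15114231  1.45641811 -0.05533554  1.51816196 -0.24434384]
1.6066838599928235 [ 0.56720099 -0.16792496]
```

Request:
play_rows:
  rows:
    - [1,[-0.51,-0.02,0],[0,0,0.06]]
    - [1,[-1.02,-0.07,0],[0,0,0.12]]
    - [1,[-1.52,-0.16,0],[0,0,0.18]]
    - [1,[-2.02,-0.28,0],[0,0,0.24]]
    - [1,[-2.02,-0.28,0],[0,0,0.24]]
    - [1,[-2.02,-0.28,0],[0,0,0.24]]

```text
time: 17.37
tool_pos: [0.5446, -0.0865, 0.1272]
ee_rot: [3.139, 0.059, 1.843]
wrist_force: [3.3, 3.7, -3.8]
width: 0.0257
```

```bash
python3 - <<'E'
from h import *
o=get_obs(); print(o['time'],o['tool_pos'],o['ee_rot'],o['wrist_force'],o['wrist_torque'],o['width'],o['joint_positions'])
y=R.from_euler('xyz',o['ee_rot']).as_matrix()[:,0]; a=np.arctan2(y[1],y[0]); print(a, np.array(o['tool_pos'])[:2]-.0853*np.array([np.cos(a),np.sin(a)]))
w=snapshot('wrist'); save(w,'w11')
g=cv2.GaussianBlur(cv2.cvtColor(w['pixels'],cv2.COLOR_BGR2GRAY),(3,3),0).astype(int)
print(g[120:160,314:324].mean(1)[8:32].astype(int).tolist())
for r in (160,200,250):
    q=g[r-1:r+2,270:370].mean(0); k=np.where(q<70)[0]; print(k.min()+270,k.max()+270)
E
```

```text
17.3667 [ 0.54457437 -0.08646732  0.12723057] [3.13946075 0.05938882 1.84316135] [ 3.29274952  3.66363228 -3.8265505 ] [ 0.43996064 -0.62362378  0.60332608] 0.02568190345507475 [-0.2276997   0.09906558  1.51485248 -0.05122406  1.49739642 -0.49714438]
1.8431613471733352 [ 0.56752093 -0.16862294]
[175, 175, 174, 174, 171, 159, 138, 120, 117, 132, 154, 168, 167, 145, 101, 56, 33, 27, 27, 28, 30, 31, 32, 33]
284 347
286 346
270 369
```

The twist reached 105.6° with a reaction of about 0.6 N m, so it is locked. Release and retreat.

Request:
play_rows:
  rows:
    - [5,[0,0,0],[0,0,0]]
    - [5,[0,0,0],[0,0,0]]
    - [5,[0,0,0],[0,0,0]]
    - [5,[0,0,0],[0,0,0]]
    - [5,[0,0,0],[0,0,0]]
    - [5,[0,0,0],[0,0,0]]

```text
time: 17.92
tool_pos: [0.5437, -0.0873, 0.1267]
ee_rot: [-3.141, 0.06, 1.844]
wrist_force: [-0.4, 0.6, 0.1]
width: 0.0495
```

Request:
play_rows:
  rows:
    - [5,[0,0.1,2],[0,0,0]]
    - [5,[-0.1,0.3,5],[0,0,0]]
    - [5,[-0.2,0.6,9],[0,0,0]]
    - [5,[-0.2,0.8,13],[0,0,0]]
    - [5,[-0.3,2,17],[0,0,0]]
    - [5,[-0.5,3,20],[0,0,0]]
    - [5,[-0.5,4,23],[0,0,0]]
    - [5,[-0.5,4,24],[0,0,0]]

```text
time: 18.58
tool_pos: [0.5393, -0.0458, 0.3729]
ee_rot: [3.133, 0.063, 1.846]
wrist_force: [-0.3, 0.4, -0.0]
width: 0.05
```

```bash
python3 - <<'E'
from h import *
w=snapshot('wrist');save(w,'w12');s=snapshot('scene');save(s,'s12');t=snapshot('top');o=get_obs(); print(o['time'],o['tool_pos'],o['ee_rot'],o['wrist_force'],o['width'])
import pickle; pickle.dump((w,s,t),open('v12.pkl','wb'))
for n,x in(('wrist',w),('scene',s),('top',t)):
    for d in silhouettes(n,'tank_lid'):
        print(n,d['confidence'],d['point'],d['mask'].sum())
cv2.imwrite('pics/c12.png',np.hstack([cv2.resize(w['pixels'],(400,300)),cv2.resize(s['pixels'][180:330,130:330],(400,300),interpolation=3)])[:,:,::-1])
c=np.array([.5675,-.1687,0]);h=R.from_euler('z',105.2,degrees=True).apply([1,0,0])
print('pred handle ends wrist',proj(w,[c+h*.163+[0,0,.152],c+h*.051+[0,0,.152]]),'scene',proj(s,[c+h*.163+[0,0,.14],c+[0,0,.116]]))
# lid in top: grey pad, blue
hsv=cv2.cvtColor(t['pixels'],cv2.COLOR_RGB2HSV); m=cv2.inRange(hsv,(105,120,60),(125,255,255)); m[:,:490]=0;m[:,585:]=0;m[:200]=0;m[270:]=0
yy,xx=np.where(m>0); print('blue top',yy.min(),yy.max(),xx.min(),xx.max())
E
```

```text
18.7333 [ 0.53898354 -0.04701949  0.3674743 ] [3.139619   0.06062828 1.84462419] [-0.93879152  0.84939604 -1.23898736] 0.05008480162462056
scene 0.92 [191.2, 176.8] 425
top 0.86 [237.7, 528.3] 2010
pred handle ends wrist [[165.90384653 311.68302362]
 [264.28497179 311.18548975]] scene [[252.12184454 298.05393677]
 [266.09837024 236.60693537]]
blue top 203 262 501 584
```

View pics/c12.png

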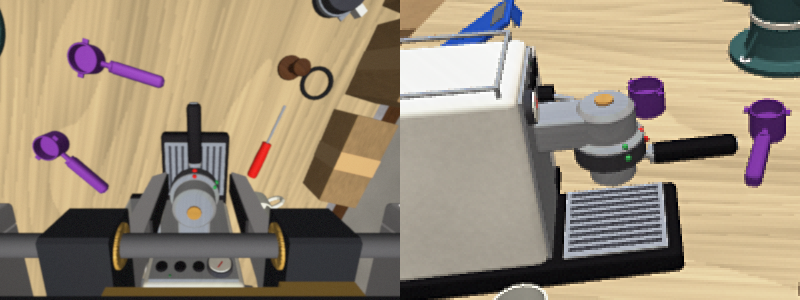

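The portafilter is locked: the handle tip is at scene (252.5,297.5) against a predicted (252,298), and at wrist (166,310). Next, the lid geometry from the top and wrist views.

```bash
cat >> h.py <<'E'
C=np.array([.5672,-.1687,0]); RM=R.from_euler('z',-74.8,degrees=True).as_matrix()
m2w=lambda p: RM@np.array(p)+C
w2m=lambda p: RM.T@(np.array(p)-C)
def aty(s,r,c,y):
    o,d=ray(s,r,c); o=RM.T@(o-C); d=RM.T@d; return o+d*(y-o[1])/d[1]
E
python3 - <<'E'
from h import *
import pickle
a=pickle.load(open('w4.pkl','rb')); w,s,t=pickle.load(open('v12.pkl','rb'))
k=lambda x,y:(100+y*.375,340+x*.375)
print('hinge corners (top)',w2m(atz(t,*k(553,299),.23)),w2m(atz(t,*k(584,404),.23)))
pt=k(482,372)
print('pad tri',w2m(tri([ray(t,*pt),ray(a,335,563)])),w2m(tri([ray(t,*pt)]*1+[ray(a,335,563)])))
P=w2m(tri([ray(t,*pt),ray(a,335,563)]))
for d in silhouettes('scene','tank_lid'):
    m=d['mask'];r,c=np.where(m); 
    i=r.argmin(); print('scene top',r[i],c[i],'right',r[c.argmax()],c.max())
    print(aty(s,r[i],c[i],-.084),aty(s,r[i],c[i],-.168),aty(s,r[c.argmax()],c.max(),-.084),aty(s,r[c.argmax()],c.max(),-.168))
print('front corners top view rays')
for xh in(.23,.235,.24,.245):
    for th in(.5,.6,.7,.8,.9):
        f=lambda l,n,y:m2w([xh-l*np.cos(th)+n*np.sin(th),y,.225+l*np.sin(th)+n*np.cos(th)])
        # pad, front corners of upper face
        q=proj(t,[f(.122,.008,-.126),f(.139,.008,-.084),f(.139,.008,-.168)])
        q4=proj(a,[f(.122,.008,-.126),f(.139,.008,-.084),f(.139,.008,-.168)])
        crop=lambda q:np.c_[(q[:,1]-340)/.375,(q[:,0]-100)/.375].round(0).tolist()
        print(xh,th,crop(q),q4.round(0).tolist())
E
```

```text
hinge corners (top) [ 0.23304011 -0.08673314  0.23      ] [ 0.22960295 -0.16908597  0.23      ]
pad tri [ 0.12981456 -0.12689047  0.29582834] [ 0.12981456 -0.12689047  0.29582834]
scene top 178 184 right 186 190
[ 0.10356308 -0.084       0.33855576] [ 0.11727557 -0.168       0.30204318] [ 0.0928179 -0.084      0.3157565] [ 0.10566262 -0.168       0.27740264]
front corners top view rays
0.23 0.5 [[474.0, 373.0], [440.0, 320.0], [478.0, 435.0]] [[330.0, 555.0], [281.0, 555.0], [383.0, 530.0]]
0.23 0.6 [[490.0, 369.0], [458.0, 314.0], [496.0, 431.0]] [[337.0, 573.0], [288.0, 577.0], [394.0, 549.0]]
0.23 0.7 [[507.0, 364.0], [477.0, 308.0], [517.0, 426.0]] [[345.0, 593.0], [295.0, 602.0], [404.0, 571.0]]
0.23 0.8 [[526.0, 359.0], [498.0, 302.0], [538.0, 421.0]] [[352.0, 614.0], [302.0, 629.0], [414.0, 594.0]]
0.23 0.9 [[545.0, 354.0], [520.0, 295.0], [561.0, 416.0]] [[359.0, 637.0], [309.0, 658.0], [424.0, 620.0]]
0.235 0.5 [[480.0, 371.0], [447.0, 318.0], [484.0, 433.0]] [[331.0, 562.0], [282.0, 562.0], [384.0, 537.0]]
0.235 0.6 [[497.0, 367.0], [465.0, 312.0], [503.0, 429.0]] [[338.0, 
[... 738 characters left out ...]
.0]] [[353.0, 628.0], [303.0, 644.0], [415.0, 609.0]]
0.24 0.9 [[559.0, 350.0], [534.0, 291.0], [575.0, 412.0]] [[360.0, 652.0], [310.0, 674.0], [425.0, 635.0]]
0.245 0.5 [[494.0, 368.0], [460.0, 314.0], [498.0, 430.0]] [[331.0, 575.0], [283.0, 576.0], [384.0, 550.0]]
0.245 0.6 [[510.0, 363.0], [478.0, 309.0], [517.0, 425.0]] [[339.0, 593.0], [290.0, 599.0], [395.0, 569.0]]
0.245 0.7 [[528.0, 359.0], [498.0, 302.0], [538.0, 421.0]] [[346.0, 614.0], [297.0, 624.0], [405.0, 592.0]]
0.245 0.8 [[546.0, 354.0], [519.0, 296.0], [559.0, 416.0]] [[353.0, 636.0], [304.0, 652.0], [416.0, 616.0]]
0.245 0.9 [[566.0, 348.0], [541.0, 289.0], [582.0, 410.0]] [[360.0, 659.0], [311.0, 682.0], [426.0, 642.0]]
```

Fit: hinge at machine x≈0.232, lid angle ≈0.54. Close the fingers, level the tool, and go above the pad.

Request:
play_rows:
  rows:
    - [0,[0,-1,1],[0.03,0.008,0]]
    - [0,[-1,-4,1],[0.058,0.016,0]]
    - [0,[-2,-8,1],[0.058,0.016,0]]
    - [0,[-3,-12,1],[0.058,0.016,0]]
    - [0,[-3,-14,1],[0.058,0.016,0]]

```text
time: 19.35
tool_pos: [0.5068, -0.1907, 0.3749]
ee_rot: [-3.139, -0.001, 1.84]
wrist_force: [0.2, 0.4, -0.4]
width: 0.0203
```

Request:
play_rows:
  rows:
    - [0,[-0.5,-2,0],[0,0,-0.1]]
    - [0,[-1,-4,0],[0,0,-0.2]]
    - [0,[-1.5,-6,0],[0,0,-0.31]]
    - [0,[-2,-8,0],[0,0,-0.42]]
    - [0,[-2.3,-10,0],[0,0,-0.53]]
    - [0,[-2.6,-12,0],[0,0,-0.64]]
    - [0,[-2.9,-13,0],[0,0,-0.75]]
    - [0,[-2.9,-14,0],[0,0,-0.86]]

```text
time: 20.02
tool_pos: [0.4787, -0.3283, 0.3746]
ee_rot: [-3.138, -0.001, 0.977]
wrist_force: [0.0, 1.1, -0.5]
width: 0.0009
```

Request:
play_rows:
  rows:
    - [0,[0,0,0],[0,0,-0.12]]
    - [0,[0,0,0],[0,0,-0.24]]
    - [0,[0,0,0],[0,0,-0.36]]
    - [0,[0,0,0],[0,0,-0.48]]
    - [0,[0,0,0],[0,0,-0.6]]
    - [0,[0,0,0],[0,0,-0.72]]
    - [0,[0,0,0],[0,0,-0.72]]
    - [0,[0,0,0],[0,0,-0.72]]

```text
time: 20.68
tool_pos: [0.4794, -0.327, 0.3751]
ee_rot: [-3.14, 0.001, 0.267]
wrist_force: [-0.1, -0.3, -0.4]
width: 0.0002
```

```bash
python3 - <<'E'
from h import *
w=snapshot('wrist');save(w,'w13');o=get_obs(); print(o['time'],o['tool_pos'],o['ee_rot'],o['wrist_force'],o['width'],o['joint_positions'],'machine frame',w2m(o['tool_pos']))
hsv=cv2.cvtColor(w['pixels'],cv2.COLOR_RGB2HSV); m=cv2.inRange(hsv,(105,120,60),(125,255,255)); n,l,st,ce=cv2.connectedComponentsWithStats(m)
print([(x.tolist(),c.round(0).tolist()) for x,c in zip(st[1:],ce[1:]) if x[4]>300])
print('target pad world',m2w([.1315,-.126,.2946]),m2w([.11,-.126,.233]), 'tool px',proj(w,[o['tool_pos']]))
for th in(.5,.55,.6):
    f=lambda l,n,y:m2w([.232-l*np.cos(th)+n*np.sin(th),y,.225+l*np.sin(th)+n*np.cos(th)])
    print(th,proj(w,[f(.122,.008,-.126),f(.139,.008,-.084),f(.139,.008,-.168),f(0,.008,-.084),f(0,.008,-.168)]).round(0).tolist())
E
```

```text
20.7333 [ 0.47945925 -0.32701173  0.37541894] [-3.14019824e+00  4.04021610e-04  2.67301061e-01] [ 0.2365915  -0.07037921 -0.67644132] 0.0006672086754905943 [-6.96534503e-01  1.92264063e-01  9.16351127e-01  5.18164253e-04
  2.03435321e+00  6.07192414e-01] machine frame [ 0.12976876 -0.12617889  0.37541894]
[([463, 137, 177, 237, 13187], [595.0, 282.0]), ([279, 183, 152, 110, 11965], [362.0, 233.0]), ([478, 413, 117, 62, 5542], [543.0, 445.0])]
target pad world [ 0.4800858  -0.32863551  0.2946    ] [ 0.47444873 -0.30788765  0.233     ] tool px [[292.24764724 317.89942943]]
0.5 [[247.0, 317.0], [192.0, 295.0], [304.0, 297.0], [182.0, 441.0], [273.0, 433.0]]
0.55 [[249.0, 321.0], [193.0, 300.0], [307.0, 302.0], [182.0, 441.0], [273.0, 433.0]]
0.6 [[251.0, 327.0], [194.0, 306.0], [310.0, 307.0], [182.0, 442.0], [273.0, 433.0]]
```

Request:
play_rows:
  rows:
    - [0,[0,0,-2.5],[0,0,0]]
    - [0,[0,0,-5],[0,0,0]]
    - [0,[0,0,-6.8],[0,0,0]]
    - [0,[0,0,-7.5],[0,0,0]]
    - [0,[0,0,-7.5],[0,0,0]]

```text
time: 21.15
tool_pos: [0.4789, -0.3264, 0.2988]
ee_rot: [-3.138, 0.002, 0.266]
wrist_force: [-0.0, 0.7, 1.4]
width: 0.0003
```

Request:
play_rows:
  rows:
    - [0,[-0.1,0.35,-1.2],[0,0,0]]
    - [0,[-0.19,0.69,-2.05],[0,0,0]]
    - [0,[-0.25,0.92,-2.6],[0,0,0]]
    - [0,[-0.31,1.16,-3.2],[0,0,0]]
    - [0,[-0.36,1.34,-3.75],[0,0,0]]
    - [0,[-0.41,1.52,-4.3],[0,0,0]]
    - [0,[-0.44,1.65,-4.9],[0,0,0]]
    - [0,[-0.46,1.72,-5.2],[0,0,0]]

```text
time: 21.82
tool_pos: [0.4751, -0.3095, 0.2487]
ee_rot: [-3.141, -0.001, 0.265]
wrist_force: [-0.5, -0.5, 0.4]
width: 0.0006
```

```bash
python3 - <<'E'
from h import *
o=get_obs(); print(o['time'],o['tool_pos'],o['wrist_force'],w2m(o['tool_pos']))
E
```

```text
21.8167 [ 0.47505062 -0.30954008  0.24867429] [-0.54288039 -0.50471679  0.41191726] [ 0.11175243 -0.12585242  0.24867429]
```

Request:
play_rows:
  rows:
    - [0,[-0.02,0.08,-0.4],[0,0,0]]
    - [0,[-0.04,0.13,-0.8],[0,0,0]]
    - [0,[-0.04,0.15,-1.1],[0,0,0]]
    - [0,[-0.04,0.15,-1.3],[0,0,0]]

```text
time: 22.15
tool_pos: [0.4748, -0.3082, 0.2392]
ee_rot: [3.139, -0.003, 0.265]
wrist_force: [-2.9, 2.7, 10.0]
width: 0.0006
```

Request:
play_rows:
  rows:
    - [0,[0,0,-0.2],[0,0,0]]
    - [0,[0,0,-0.35],[0,0,0]]
    - [0,[0,0,-0.45],[0,0,0]]
    - [0,[0,0,-0.45],[0,0,0]]

```text
time: 22.48
tool_pos: [0.4748, -0.3083, 0.2332]
ee_rot: [3.14, -0.002, 0.265]
wrist_force: [-0.6, 2.4, 4.4]
width: 0.0007
```

```bash
python3 - <<'E'
from h import *
o=get_obs(); print(o['time'],o['tool_pos'],o['wrist_force'],w2m(o['tool_pos']))
E
```

```text
22.4833 [ 0.47482945 -0.30825658  0.23321423] [-0.62411486  2.41839143  4.4468376 ] [ 0.11045584 -0.12572933  0.23321423]
```

Request:
play_rows:
  rows:
    - [0,[0,0,-0.15],[0,0,0]]
    - [0,[0,0,-0.3],[0,0,0]]
    - [0,[0,0,-0.3],[0,0,0]]
    - [0,[0,0,-0.3],[0,0,0]]

```text
time: 22.82
tool_pos: [0.4749, -0.3082, 0.233]
ee_rot: [3.138, -0.003, 0.265]
wrist_force: [-2.8, 3.2, 12.7]
width: 0.0006
```

Request:
play_rows:
  rows:
    - [0,[0,0,-0.15],[0,0,0]]
    - [0,[0,0,-0.3],[0,0,0]]
    - [0,[0,0,-0.3],[0,0,0]]
    - [0,[0,0,-0.3],[0,0,0]]

```text
time: 23.15
tool_pos: [0.475, -0.3083, 0.2328]
ee_rot: [3.136, -0.005, 0.265]
wrist_force: [-4.5, 4.9, 21.4]
width: 0.0004
```

Firm stop at z=0.233, the shut height. Retreat straight up and clear, then check.

Request:
play_rows:
  rows:
    - [0,[0,0,2],[0,0,0]]
    - [0,[0,0,6],[0,0,0]]
    - [0,[0,0,10],[0,0,0]]
    - [0,[-3,1,13],[0,0,0]]
    - [0,[-7,3,15],[0,0,0]]
    - [0,[-11,6,16],[0,0,0]]
    - [0,[-13,9,16],[0,0,0]]
    - [0,[-13,9,16],[0,0,0]]

```text
time: 23.82
tool_pos: [0.3421, -0.2159, 0.389]
ee_rot: [3.137, -0.004, 0.265]
wrist_force: [1.2, -1.0, 0.9]
width: 0.0006
```

```bash
python3 - <<'E'
from h import *
t=snapshot('top');s=snapshot('scene');o=get_obs();save(t,'t14');save(s,'s14');print(o['time'],o['tool_pos'],o['wrist_force'])
hsv=cv2.cvtColor(t['pixels'],cv2.COLOR_RGB2HSV); m=cv2.inRange(hsv,(105,120,60),(125,255,255)); m[:,:490]=0;m[:,566:]=0;m[:200]=0;m[285:]=0
n,l,st,ce=cv2.connectedComponentsWithStats(m); print([x.tolist() for x in st[1:] if x[4]>200])
for th in(0,.05,.1):
    f=lambda l,n,y:m2w([.232-l*np.cos(th)+n*np.sin(th),y,.225+l*np.sin(th)+n*np.cos(th)])
    P=[f(.139,.008,-.084),f(.139,.008,-.168),f(0,.008,-.084),f(0,.008,-.168)]; print(th,proj(t,P).round(1).tolist())
for x in ('tank_lid','portafilter'):
  for n,q in(('scene',s),('top',t)):
    for d in silhouettes(n,x):
        r,c=np.where(d['mask']); print(n,x,round(d['confidence'],2),d['point'],len(r),r.min(),r.max(),c.min(),c.max())
c=C+0;h=R.from_euler('z',105.2,degrees=True).apply([1,0,0])
print('pred pf end',proj(s,[c+h*.163+[0,0,.14]]),proj(t,[c+h*.163+[0,0,.14],c+h*.051+[0,0,.14]]))
# dark handle axis in top
g=cv2.cvtColor(t['pixels'],cv2.COLOR_RGB2GRAY)
E
```

```text
23.9167 [ 0.34393285 -0.21743644  0.38754039] [-0.29164344 -0.12560309  0.00879951]
[[490, 213, 66, 56, 2332]]
0 [[227.9, 482.0], [268.2, 494.8], [210.7, 547.2], [250.5, 560.8]]
0.05 [[227.3, 483.6], [267.9, 496.5], [210.6, 547.4], [250.5, 561.0]]
0.1 [[226.6, 485.3], [267.5, 498.4], [210.6, 547.6], [250.4, 561.1]]
top tank_lid 0.69 [242.8, 515.9] 3012 213 268 479 557
scene portafilter 0.83 [255.8, 271.0] 589 247 272 226 298
scene portafilter 0.78 [229.7, 252.5] 325 218 239 244 262
top portafilter 0.75 [320.8, 335.5] 1071 265 345 321 352
top portafilter 0.68 [222.3, 368.1] 589 211 233 345 396
pred pf end [[252.05812197 298.06972603]] [[227.3455471  345.06651242]
 [214.75437482 393.34153634]]
```

```bash
python3 -c "
from bench import *
print(get_obs()['qvel'],close_job())"
```

```text
the job is handed in; nothing more can be done
[-0.00197291  0.01160423 -0.0050381   0.00150065  0.00621906 -0.00019519] None
```

The portafilter is locked in the group head with its handle straight out, the tank lid is pressed shut, and I handed the job in at about 24 s (limit 69 s). No verdict came back.

**Portafilter:** I gripped it 85 mm out from the cup's axis and raised it at the entry yaw until the gasket pushed back with about 2.6 N. I then turned it 60° counterclockwise; the reaction at the end was about 0.6 N m. After I let go, the last pictures had the handle tip within a pixel of where the locked pose puts it in both the scene and top views.

**Lid:** The catch gave at around 10 N. The lid then held firm against 21 N at 0.233 m, its shut height. In the last top view its front edge lay where a shut lid should, but that view cannot separate 0 from 0.05 rad, so the drop in force and the firm stop are my main evidence that it is past the catch.

**Checks that disagreed:**
- **Cup sag:** The cup sagged about 3–4° during the carry. The views gave estimates from 0° to 5°. I levelled the tool by 0.06 rad before the gasket contact.
- **Height of the portafilter:** Measuring its height from two views came out too low on the bench. I used the height given in the text; the handle's apparent length and width agreed with that.
- **Not measured at the end:** I did not measure the portafilter's final tilt, or its height to the millimetre. I also did not re-measure the other items on the bench, though no contact with them showed in the forces.

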